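# Interleave and stack printing blocks in a storage cradle

### The job

Put the second printing block away: slide the blue separator plate along its channel, without lifting it out, until it lies over the block already in the wooden cradle and is fully home against the end stop. Then set the loose green-faced block down flat on the separator, squarely above the lower block, without dropping it. Last, stand the red-topped keeper upright in the slot behind the stack, and leave the ink tin, the jar and the hand roller undisturbed.

Things in the scene. Friction and masses are not known exactly. Their poses are not given: they have to be found in the camera images.
- cradle: Fixed wooden cradle. Origin on the table below the slot's centre; the separator slides to +y. Side guides all along, inner faces x = +-34, 10 thick, tops 46.5 above the table. Along y: ledge -137.5 to -12.5 (top 37.5, open at -y); keeper slot -12.5 to 12.5 (floor 8); land 12.5 to 24.5 (top 34); nest 24.5 to 137.5 (floor 8); end stop, inner face 137.5, 10 thick, top 66.
- slot (a point): Centre of the floor of the keeper slot, which is 25 along the cradle's y, 68 across, its floor 8 above the table; axes as the cradle.
- nest (a point): Centre of the floor of the nest that holds the lower block, 81 towards +y from the cradle's origin and 8 above the table; axes as the cradle.
- block_low: Printing block already in the nest, terracotta-coloured carved face up: 60 (x) by 110 (y) by 28 high, loose, with 1.5 play at either end. Origin: centre of its underside. Its top is 36 above the table, 1.5 below the ledge.
- block_top: Loose printing block on the table, pale wood, green carved face up: 60 (its x) by 110 (its y) by 28 high, 0.13 to 0.21 kg. Origin: centre of its underside. Stacked, its underside is 40 and its top 68 above the table; the side guides then cover its lowest 6.5, so grip the upper part of its 60 mm width. Either end may point to the stop.
- separator: Blue rigid plate on the ledge, 60 (x) by 122 (y) by 4 thick, 50 to 80 g, slides with under 1 N and bridges the open slot. At its -y end an upturned lip, 3 thick, full width, rises to 24 above its underside: push this to +y. Origin: centre of its underside. Home, its +y end touches the end stop: origin at y = 76.5 in the cradle, lip over the land, clear of the upper block.
- keeper: Dark-wood slat with a red top, standing on the table: 50 (its x) by 20 (its y) by 100 high, about 70 g. Origin: centre of its underside. In the slot its 50 mm width runs across the cradle, its underside is on the slot's floor, its top 108 above the table. Either face may look to the stack.
- ink_tin: Bystander: upright black-labelled tin, 68 across and 60 high. Origin: centre of its underside.
- jar: Bystander: upright jar with orange cap, 64 across and 95 high. Origin: centre of its underside.
- brayer: Bystander: ink roller lying on the table, black roller 40 thick and 90 long at its +x end (centre at x = 55), wooden handle towards -x, in all about 170 long. Origin: on the table under its shank.
There are look-alikes about, which are no part of the job. What is shaped like the keeper but yellow is not meant. Leave any purple or yellow look-alike of the block_top alone.

How it is judged:
By the outcome, as a careful person would: the job done as asked, in the order asked, and still so for the second after the job is handed in, with the robot touching nothing.
It also fails if it takes over 66 s, if anything falls off the work surface, if the arm or the gripper's body presses on something with over 40 N, if the wrist force passes 120 N, or if a joint passes its speed limit or range.

### The arm

A 6-joint arm with a two-finger parallel gripper is mounted at the origin on the work surface. World frame = base frame: x ahead of the robot, y to its left, z up, the work surface at z = 0. Lengths are in m, angles in rad, forces in N, time in s.
With the tool pointing down it reaches from about 0.425 to 0.925 m from the base axis. Payload 12.5 kg.
Tool frame: the origin (TCP) lies on the centre line of the jaws, within the pads' length; the fingertips stand 8 mm ahead of it and the grasp point (between the pads) lies 11 mm behind it; x points along the fingers, y is the direction in which the jaws open and shut, and the axes are right-handed (so a half turn about x gives the same grasp; the last joint's range is limited). The gripper opens to 85 mm and grips with 20 to 120 N. Pads are 22 mm wide; open, the fingers measure 114 mm over their backs; the gripper's body (76 mm by 85 mm) begins 54 mm behind the grasp point. The pads swing forward as they close: fully open they stand 13 mm farther back than shut.
Start: joints at [-1.437, 0.491, 1.559, -0, 1.092, -0.106], TCP at [0.148, -0.607, 0.216] pointing down, gripper open.
Joint ranges: [-3.1, 3.1], [-0.84, 2.19], [0.05, 2.79], [-1.13, 4.28], [0.06, 2.93], [-2.69, 2.69]. Speed limits (rad/s): [2.22, 2.22, 2.79, 3.14, 3.14, 3.14].

### API

Orientations are given as a 3x3 rotation matrix whose columns are the frame's x, y, z axes.
In Python, from workcell import ctrl gives the robot as it stands.
- The arm moves only by the tool play_rows, never from a script. Its argument "deltas" is one flat list of numbers, 7 for each row, row after row: the finger opening in cm, from 0 to 8.54, then the shift along the tool's x, y, z in cm, then the turn, a rotation vector about the tool's x, y, z in rad. A call has 1 to 20 rows; each row shifts and turns the commanded pose from where the row before left it, along the tool's axes as they then stand; what a row does not reach is not made up. A row lasts 1/12 s, in which the tool goes at most 41.7 mm and 7.16 degrees, less where a joint would pass 70% of its speed; a pose out of reach is approached as far as the arm can. A call with a gripper value outside its range is refused whole. The fingers move at their own pace and stop on an object; the grip force is fixed at half the most. Time passes only in rows, so rows that do not move let the fingers close. It gives the time, the measured TCP pose, the force and the opening at its end, in the units of the state.
- ctrl.read_state(): the state, without advancing time (a new reading comes with each control period).
- ctrl.get_image(name): name is "side" or "top"; returns a dict with "color" (420x560x3 uint8, red, green, blue), "depth" (420x560 float32, m along the optical axis (not along the pixel's ray), 0 where there is no reading), "K" (3x3 intrinsics, pixels), "R" (3x3) and "t" (3): a world point X has camera coordinates R X + t. Camera axes: x right, y down, z forward; pixel columns grow to the right and rows downward; lengths in m; the calibration is good to about 2 mm. A picture is of the moment at which its call begins.
- ctrl.hand_in(): hands the job in, once; it reports no verdict.
The state is a dict: "clock": time; "joints": joint angles; "qd": joint speeds; "joint_efforts": joint torques, N m; "ee_pos": TCP position; "orientation": TCP orientation; "force": force on the tool from outside, world axes, zero at the start; "moment": the same for the moment, N m; "opening": finger opening in m.
Only numpy, scipy, OpenCV 4.12 (cv2) and the standard library are available. Lean on these libraries where they do the work, as an engineer would, in place of code of your own. Each camera call takes 0.05 s, during which the arm holds its last target. There are 200 camera calls.

## Working session

There is one attempt and no reset: what is moved stays moved. The work goes in short steps, Python scripts to look and compute and a tool call to move; the robot and the scene stay as the last step left them, time stands still between calls to the robot, and variables do not carry over. Pictures are saved under pics/ and viewed, about 8 in all and at most 12, crops included, and the job is handed in when it is done.

Besides the shell and the picture viewer there is one more tool, called after "Emit:" by a JSON object that holds its "op" and its "data", one argument or row to a line. play_rows: Moves the arm, as the interface text tells. Its arguments: {"type":"object","properties":{"deltas":{"type":"array","items":{"type":"number"}}},"required":["deltas"]}

```bash
ls; mkdir -p pics
python3 - <<'E'
from workcell import ctrl
import cv2,numpy as np
s=ctrl.read_state();print(s['clock'],s['ee_pos'],s['orientation'],s['opening'])
for n in('top','side'):
    d=ctrl.get_image(n);cv2.imwrite(f'pics/{n}0.png',d['color'][:,:,::-1]);np.savez(f'{n}0.npz',**d)
    print(n,d['K'],d['R'],d['t'],-d['R'].T@d['t'])
E
```

```text
pics
0.0 [ 0.14844748 -0.60686497  0.21551929] [[-1.53917831e-04  2.37544099e-01 -9.71376743e-01]
 [ 1.11472065e-03 -9.71376111e-01 -2.37544121e-01]
 [-9.99999367e-01 -1.11937599e-03 -1.15283207e-04]] 0.08541148874878306
top [[451.68518076   0.         286.97114435]
 [  0.         451.68518076 213.19029776]
 [  0.           0.           1.        ]] [[-0.00933419 -0.99981092 -0.01705862]
 [-0.99772459  0.01045114 -0.06660645]
 [ 0.06677213  0.01639809 -0.99763349]] [0.00403296 0.62531174 1.12322778] [ 0.54892623 -0.02092181  1.16228824]
side [[397.15672103   0.         288.33971458]
 [  0.         397.15672103 212.97160949]
 [  0.           0.           1.        ]] [[-0.99746808 -0.07052931  0.00911319]
 [-0.05172085  0.63150359 -0.77364602]
 [ 0.0488097  -0.77215855 -0.63355251]] [0.61718083 0.06806421 0.99939066] [0.57035855 0.77223459 0.68019958]
```

View pics/top0.png

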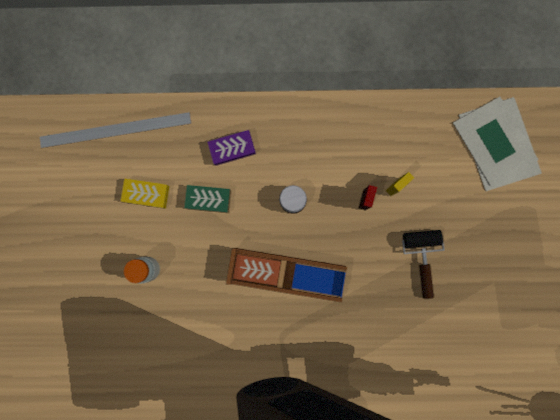

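View pics/side0.png

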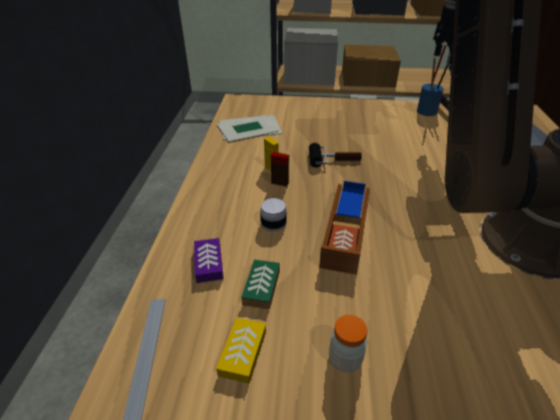

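Top view: terracotta block about (258,269), blue plate (316,278) with its lip at right (340,284), green block (207,198), red keeper (369,197) with its yellow twin (400,183) close by. Stop is at image left (world +y).

```bash
cat > h.py <<'E'
import cv2,numpy as np
from workcell import ctrl
def load(n): return dict(np.load(n+'.npz'))
def onplane(d,uv,z):
    uv=np.atleast_2d(uv).astype(float); c=-d['R'].T@d['t']
    r=np.c_[uv,np.ones(len(uv))]@np.linalg.inv(d['K']).T@d['R']
    return c+r*((z-c[2])/r[:,2:])
def cloud(d):
    h,w=d['depth'].shape; u,v=np.meshgrid(np.arange(w),np.arange(h))
    p=np.stack([u,v,np.ones_like(u)],-1)@np.linalg.inv(d['K']).T*d['depth'][...,None]
    return (p-d['t'])@d['R']
def mask(d,lo,hi,box=None):
    hsv=cv2.cvtColor(d['color'],cv2.COLOR_RGB2HSV)
    if lo[0]>hi[0]: m=cv2.inRange(hsv,(0,)+lo[1:],hi)|cv2.inRange(hsv,lo,(180,)+hi[1:])
    else: m=cv2.inRange(hsv,lo,hi)
    if box:
        k=np.zeros_like(m);k[box[1]:box[3],box[0]:box[2]]=1;m*=k
    return m
def rect(d,m,z):
    m=cv2.morphologyEx(m,cv2.MORPH_CLOSE,np.ones((7,7)))
    c=max(cv2.findContours(m,cv2.RETR_EXTERNAL,cv2.CHAIN_APPROX_NONE)[0],key=cv2.contourArea)[:,0]
    p=onplane(d,c,z)[:,:2]*1000
    (cx,cy),(w,h),a=cv2.minAreaRect(p.astype(np.float32))
    return np.round([cx,cy,w,h,a],1)
E
python3 - <<'E'
from h import *
d=load('top0');P=cloud(d)*1000
G=((40,60,20),(90,255,255));B=((100,120,30),(125,255,255));R=((172,130,40),(6,255,255));T=((3,100,50),(16,255,255))
print('green',rect(d,mask(d,*G,(180,175,240,222)),.028))
print('blue',rect(d,mask(d,*B,(280,250,355,305)),.0415))
print('red',rect(d,mask(d,*R,(355,180,380,215)),.1))
X,Y,Z=P[...,0],P[...,1],P[...,2]
for n,lo,hi,zz,box in(('guides',43,50,.0465,(215,235,355,310)),('stop',58,75,.066,(215,235,355,310)),('all',25,75,.0465,(215,235,355,310)),('keeper',90,108,.1,(355,170,385,220)),('green3',22,34,.028,(180,180,240,220))):
    m=((Z>lo)&(Z<hi)).astype(np.uint8)*255;k=np.zeros_like(m);k[box[1]:box[3],box[0]:box[2]]=1;m*=k
    print(n,(m>0).sum(),rect(d,m,zz), np.median(Z[m>0]))
print('table z',np.median(Z[320:340,440:520]),np.median(Z[200:220,300:340]))
q=cv2.resize(d['color'][225:310,215:360,::-1],None,fx=5,fy=5,interpolation=cv2.INTER_CUBIC);cv2.imwrite('pics/c.png',q)
q=cv2.resize(d['color'][165:225,340:430,::-1],None,fx=5,fy=5,interpolation=cv2.INTER_CUBIC);cv2.imwrite('pics/k.png',q)
for v in range(235,310,8): print(v,Z[v,222:356:6].round().astype(int))
E
```

```text
green [664.9 200.6 110.3  59.1  83.9]
blue [459.5 -77.2 123.8  58.7  79.5]
red [ 658.5 -198.7   22.2   51.2   75.1]
guides 1198 [471.3  -3.9 275.5  87.9  80.3] 45.974043199564626
stop 196 [495.4 135.6  11.1  87.7  80.7] 65.01275348660604
all 3845 [471.7   2.1 287.3  90.5  80.3] 41.341322776336575
keeper 195 [ 658.4 -197.9   21.    50.7   74.8] 100.39717884683776
green3 1031 [664.3 201.6 110.8  60.3  84. ] 28.12262099439679
table z 1.1710978474640292 0.5683295806006885
235 [ 2  0 -1  1  3  2  2  0  3  0 -1  2  1  0  3  0  3 -2  0  1  5 -3 -2]
243 [ 0  1 -1 -3 -1 -3  2 -2 -2 -2 -1 -3 -1  0  2  2  1 -3  3  0  0 -2 -2]
251 [ 3  1 68 51 44 44 -1  1  2  4  0 -2  0  4  2  2  0  1  1  4 -2  2  2]
259 [-1  3 49 37 34 38 37 40  8 42 46 47 45 49 -4 -2  1 -2  0  2  2  3  1]
267 [ 2 61 23 36 38 34 37 39 35 42 36  8 11 36 46 43 37 37 46 47 47  0  3]
275 [-2 65 39 35 38 39 35 39 35 36 37 13 41 44 43 40 42 44 47 44 39 -4 -1]
283 [-1 63 46 47 48 36 12 37 36 36 13  6 42 38 39 42 38 45 42 39 64  0  1]
291 [-2  2  1  0 -3  3  3  1 -1 48 48 48 48 40 37 39 43 40 41 43 38  1  1]
299 [-2  4  1  2 -4  0  2  2  1 -2  1 -1  4 -1 -3  1 -1 48 45 49 -1  1  1]
307 [   1    0    1    0    3   -1    1    1   -2    0    2    3    0    0
   -1    1    1   -1   -1    4 1162    2    1]
```

View pics/c.png

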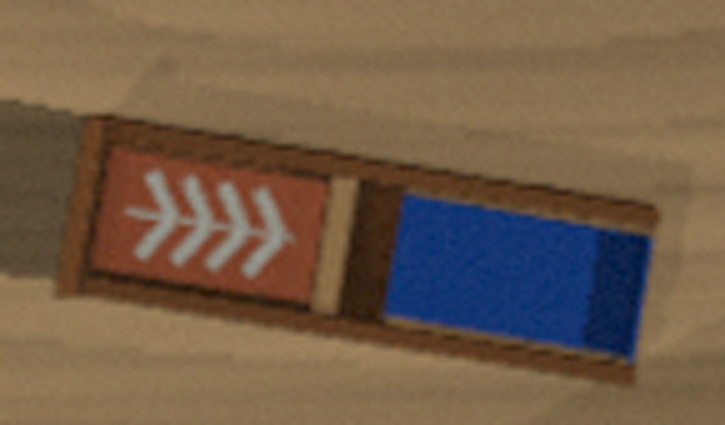

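```bash
cat >> h.py <<'E'
from scipy.spatial.transform import Rotation as Ro
YAW=np.radians(-9.7);O=np.array([471.5,-4.4])
C=np.array([[np.cos(YAW),-np.sin(YAW)],[np.sin(YAW),np.cos(YAW)]])
def c2w(x,y): return O+C@np.array([x,y])
def plan(xy,z,ang):
    "TCP target mm, world angle (deg) of tool y -> cm in tool axes after the turn, and rotvec of the turn"
    s=ctrl.read_state();R=s['orientation'];a=np.radians(ang)
    y=np.array([np.cos(a),np.sin(a),0]);x=np.array([0,0,-1.]);T=np.c_[x,y,np.cross(x,y)]
    dp=np.array([*xy,z])-s['ee_pos']*1000
    print('t',round(s['clock'],2),'pos',(s['ee_pos']*1000).round(1),'F',np.round(s['force'],1),'open',round(s['opening']*1000,1),
     '\n turn',Ro.from_matrix(R.T@T).as_rotvec().round(3),'shift_after_turn cm',(T.T@dp/10).round(2),'shift now cm',(R.T@dp/10).round(2),
     'cradle xy',(C.T@(s['ee_pos'][:2]*1000-O)).round(1))
E
python3 -c "
from h import *
print(c2w(0,-165));plan(c2w(0,-165),180,-9.7)"
```

```text
[ 443.69925237 -167.0410724 ]
t 0.1 pos [ 148.5 -606.9  215.6] F [0.3 0.2 0.5] open 85.5 
 turn [-1.162e+00 -1.000e-03  1.000e-03] shift_after_turn cm [  3.56  21.69 -48.33] shift now cm [  3.6  -35.71 -39.13] cradle xy [-216.9 -648.3]
```

Emit:
{"op": "play_rows", "data": {
  "deltas": [0, 0.3, 0, 0, -0.116, 0, 0, 0, 0.3, 0, 0, -0.116, 0, 0, 0, 0.3, 0, 0, -0.116, 0, 0, 0, 0.3, 0, 0, -0.116, 0, 0, 0, 0.3, 0, 0, -0.116, 0, 0, 0, 0.3, 0, 0, -0.116, 0, 0, 0, 0.3, 0, 0, -0.116, 0, 0, 0, 0.3, 0, 0, -0.116, 0, 0, 0, 0.3, 0, 0, -0.116, 0, 0, 0, 0.3, 0, 0, -0.118, 0, 0, 0, 0, 1.1, -2.4, 0, 0, 0, 0, 0, 1.1, -2.4, 0, 0, 0, 0, 0, 1.1, -2.4, 0, 0, 0, 0, 0, 1.1, -2.4, 0, 0, 0, 0, 0, 1.1, -2.4, 0, 0, 0, 0, 0, 1.1, -2.4, 0, 0, 0, 0, 0, 1.1, -2.4, 0, 0, 0, 0, 0, 1.1, -2.4, 0, 0, 0, 0, 0, 1.1, -2.4, 0, 0, 0, 0, 0, 1.1, -2.4, 0, 0, 0]
}}

```text
clock: 1.77
ee_pos: [0.2977, -0.3878, 0.186]
orientation: [[-0.0, 0.986, -0.168], [0.0, -0.168, -0.986], [-1.0, -0.0, -0.0]]
force: [0.8, -0.5, -0.7]
opening: 0.0001
```

```bash
python3 -c "
from h import *
plan(c2w(0,-165),180,-9.7)"
```

```text
t 1.77 pos [ 297.7 -387.8  186. ] F [ 0.8 -0.5 -0.7] open 0.1 
 turn [ 0. -0.  0.] shift_after_turn cm [  0.6   10.67 -24.22] shift now cm [  0.6   10.67 -24.22] cradle xy [-106.7 -407.2]
```

Emit:
{"op": "play_rows", "data": {
  "deltas": [0, 0, 1.07, -2.42, 0, 0, 0, 0, 0, 1.07, -2.42, 0, 0, 0, 0, 0, 1.07, -2.42, 0, 0, 0, 0, 0, 1.07, -2.42, 0, 0, 0, 0, 0, 1.07, -2.42, 0, 0, 0, 0, 0, 1.07, -2.42, 0, 0, 0, 0, 0, 1.07, -2.42, 0, 0, 0, 0, 0, 1.07, -2.42, 0, 0, 0, 0, 0, 1.07, -2.42, 0, 0, 0, 0, 0, 1.07, -2.42, 0, 0, 0, 0, 2, 0, 0, 0, 0, 0, 0, 2, 0, 0, 0, 0, 0, 0, 2, 0, 0, 0, 0, 0, 0, 2, 0, 0, 0, 0, 0, 0, 1.5, 0, 0, 0, 0, 0, 0, 0, 0, 0, 0, 0, 0, 0, 0, 0, 0, 0, 0]
}}

```text
invalid input
```

```bash
python3 -c "
from h import *
plan(c2w(0,-165),52,-9.7)
for n in('top','side'):
    d=ctrl.get_image(n);cv2.imwrite(f'pics/{n}1.png',d['color'][:,:,::-1]);np.savez(f'{n}1.npz',**d)
d=load('side1');t=load('top1')
a=cv2.resize(d['color'][100:280,280:480],(640,576))
cv2.imwrite('pics/s1.png',a[:,:,::-1])"
```

```text
t 1.77 pos [ 297.7 -387.8  186. ] F [ 0.8 -0.5 -0.7] open 0.1 
 turn [ 0. -0.  0.] shift_after_turn cm [ 13.4   10.67 -24.22] shift now cm [ 13.4   10.67 -24.22] cradle xy [-106.7 -407.2]
```

View pics/s1.png

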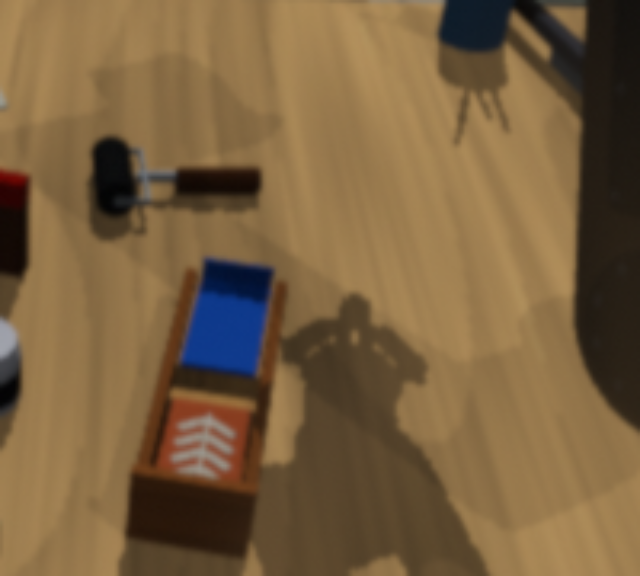

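The move was refused (wrong number count); the picture only shows the untouched cradle with the lip at its far end. Repeating it correctly.

Emit:
{"op": "play_rows", "data": {
  "deltas": [0, 0, 1.07, -2.42, 0, 0, 0, 0, 0, 1.07, -2.42, 0, 0, 0, 0, 0, 1.07, -2.42, 0, 0, 0, 0, 0, 1.07, -2.42, 0, 0, 0, 0, 0, 1.07, -2.42, 0, 0, 0, 0, 0, 1.07, -2.42, 0, 0, 0, 0, 0, 1.07, -2.42, 0, 0, 0, 0, 0, 1.07, -2.42, 0, 0, 0, 0, 0, 1.07, -2.42, 0, 0, 0, 0, 0, 1.07, -2.42, 0, 0, 0, 0, 2.5, 0, 0, 0, 0, 0, 0, 2.5, 0, 0, 0, 0, 0, 0, 2.5, 0, 0, 0, 0, 0, 0, 2.5, 0, 0, 0, 0, 0, 0, 2, 0, 0, 0, 0, 0, 0, 1.2, 0, 0, 0, 0, 0, 0, 0, 0, 0, 0, 0, 0, 0, 0, 0, 0, 0, 0, 0]
}}

```text
clock: 3.37
ee_pos: [0.4433, -0.1689, 0.0538]
orientation: [[-0.001, 0.986, -0.169], [0.001, -0.169, -0.986], [-1.0, -0.001, -0.0]]
force: [0.4, 0.3, -0.2]
opening: 0.0002
```

```bash
python3 -c "
from h import *
plan(c2w(0,-165),52,-9.7)
for n in('top','side'):
    d=ctrl.get_image(n);np.savez(f'{n}1.npz',**d)
d=load('side1');t=load('top1')
a=cv2.resize(d['color'][100:280,280:480],(400,360),interpolation=cv2.INTER_CUBIC)
b=cv2.resize(t['color'][210:330,240:400],(400,300),interpolation=cv2.INTER_CUBIC)
o=np.zeros((360,800,3),np.uint8);o[:,:400]=a;o[:300,400:]=b
cv2.imwrite('pics/s2.png',o[:,:,::-1])"
```

```text
t 3.37 pos [ 443.3 -168.9   53.8] F [ 0.4  0.3 -0.2] open 0.2 
 turn [-0.    -0.     0.001] shift_after_turn cm [ 0.18  0.01 -0.19] shift now cm [ 0.18  0.01 -0.19] cradle xy [-1.000e-01 -1.669e+02]
```

View pics/s2.png

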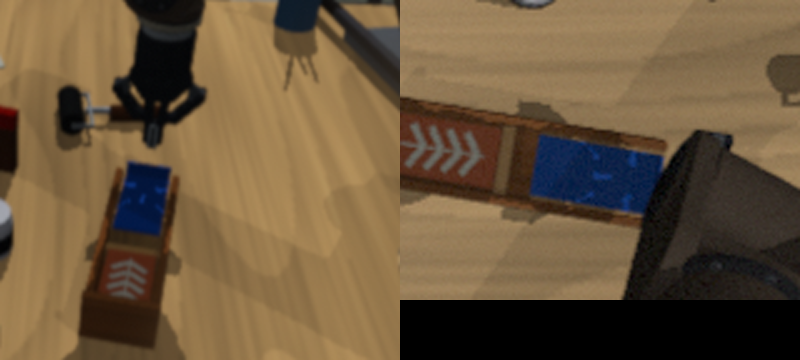

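Closed fingers sit centred just behind the lip, above ledge level. Pushing.

Emit:
{"op": "play_rows", "data": {
  "deltas": [0, 0.1, 0, -0.5, 0, 0, 0, 0, 0.05, 0, -0.5, 0, 0, 0, 0, 0, 0, -0.8, 0, 0, 0, 0, 0, 0, -0.9, 0, 0, 0, 0, 0, 0, -1, 0, 0, 0, 0, 0, 0, -1, 0, 0, 0, 0, 0, 0, -1, 0, 0, 0, 0, 0, 0, -1, 0, 0, 0, 0, 0, 0, -1, 0, 0, 0, 0, 0, 0, -1, 0, 0, 0, 0, 0, 0, -1, 0, 0, 0, 0, 0, 0, -1, 0, 0, 0, 0, 0, 0, -1, 0, 0, 0, 0, 0, 0, -1, 0, 0, 0, 0, 0, 0, -1, 0, 0, 0, 0, 0, 0, -1, 0, 0, 0, 0, 0, 0, -0.6, 0, 0, 0, 0, 0, 0, -0.4, 0, 0, 0, 0, 0, 0, -0.2, 0, 0, 0, 0, 0, 0, 0, 0, 0, 0]
}}

```text
clock: 5.13
ee_pos: [0.4702, -0.0115, 0.0526]
orientation: [[-0.0, 0.986, -0.168], [-0.0, -0.168, -0.986], [-1.0, -0.0, 0.0]]
force: [0.0, -0.2, 0.3]
opening: 0.0001
```

```bash
python3 -c "
from h import *
plan(c2w(0,4.5),52,-9.7)"
```

```text
t 5.13 pos [470.2 -11.5  52.6] F [ 0.  -0.2  0.3] open 0.1 
 turn [0.001 0.    0.   ] shift_after_turn cm [ 0.06  0.01 -1.17] shift now cm [ 0.06  0.01 -1.17] cradle xy [-0.1 -7.2]
```

Emit:
{"op": "play_rows", "data": {
  "deltas": [0, 0, 0, -0.3, 0, 0, 0, 0, 0, 0, -0.3, 0, 0, 0, 0, 0, 0, -0.2, 0, 0, 0, 0, 0, 0, -0.15, 0, 0, 0, 0, 0, 0, -0.1, 0, 0, 0, 0, 0, 0, 0, 0, 0, 0]
}}

```text
clock: 5.63
ee_pos: [0.472, -0.0013, 0.0526]
orientation: [[0.0, 0.986, -0.168], [-0.0, -0.168, -0.986], [-1.0, 0.0, 0.0]]
force: [-0.2, 0.6, 0.4]
opening: 0.0005
```

Emit:
{"op": "play_rows", "data": {
  "deltas": [0, 0, 0, -0.1, 0, 0, 0, 0, 0, 0, -0.1, 0, 0, 0, 0, 0, 0, 0, 0, 0, 0]
}}

```text
clock: 5.88
ee_pos: [0.4723, 0.0006, 0.0526]
orientation: [[0.0, 0.986, -0.168], [-0.0, -0.168, -0.986], [-1.0, 0.0, 0.0]]
force: [-0.4, -0.7, 0.2]
opening: 0.0005
```

Emit:
{"op": "play_rows", "data": {
  "deltas": [0, 0, 0, -0.1, 0, 0, 0, 0, 0, 0, -0.1, 0, 0, 0, 0, 0, 0, 0, 0, 0, 0]
}}

```text
clock: 6.13
ee_pos: [0.4726, 0.0026, 0.0526]
orientation: [[-0.0, 0.986, -0.168], [-0.0, -0.168, -0.986], [-1.0, 0.0, 0.0]]
force: [0.0, -0.6, 0.9]
opening: -0.0
```

Emit:
{"op": "play_rows", "data": {
  "deltas": [0, 0, 0, -0.1, 0, 0, 0, 0, 0, 0, -0.1, 0, 0, 0, 0, 0, 0, 0, 0, 0, 0]
}}

```text
clock: 6.38
ee_pos: [0.473, 0.0046, 0.0526]
orientation: [[0.0, 0.986, -0.168], [-0.0, -0.168, -0.986], [-1.0, 0.0, 0.0]]
force: [0.4, 0.5, -0.3]
opening: 0.0
```

```bash
python3 -c "
from h import *
plan(c2w(0,4.5),52,-9.7)
for n in('top','side'):
    d=ctrl.get_image(n);np.savez(f'{n}2.npz',**d)
d=load('side2');t=load('top2')
a=cv2.resize(d['color'][160:280,290:410],(400,400),interpolation=cv2.INTER_CUBIC)
b=cv2.resize(t['color'][230:320,215:335],(400,300),interpolation=cv2.INTER_CUBIC)
o=np.zeros((400,800,3),np.uint8);o[:,:400]=a;o[:300,400:]=b
cv2.imwrite('pics/s3.png',o[:,:,::-1])"
```

```text
t 6.38 pos [473.    4.6  52.6] F [ 0.4  0.5 -0.3] open 0.0 
 turn [ 0.  0. -0.] shift_after_turn cm [0.06 0.01 0.47] shift now cm [0.06 0.01 0.47] cradle xy [-0.1  9.2]
```

View pics/s3.png

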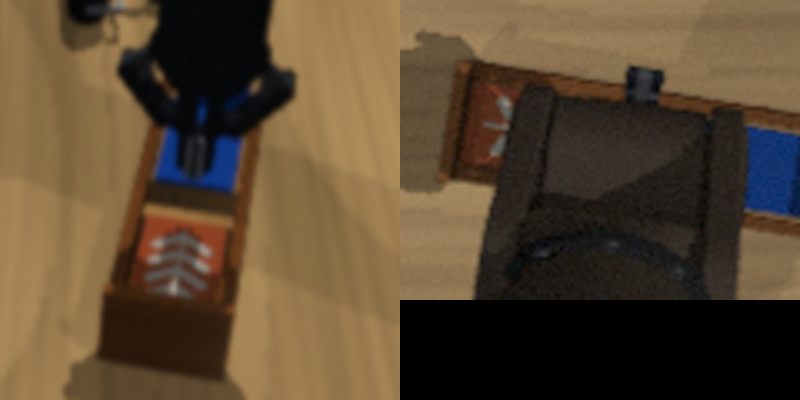

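The plate has not moved: the fingers passed over the lip (tip at crop (195,175), seemingly higher than expected). Measuring the true tip height.

Run:
```python
from h import *
d=load('side2');P=cloud(d)*1000
for v in range(198,222,2):
    print(v,[tuple(np.r_[C.T@(P[v,u,:2]-O),P[v,u,2]].round().astype(int)) for u in(346,349,352)],d['color'][v,349])
t=load('top2');print('blue',rect(t,mask(t,(100,120,30),(125,255,255),(280,250,355,305)),.0415))
q=cloud(load('side0'))*1000
m=mask(load('side0'),(100,120,30),(125,255,255),(330,170,380,230))>0
p=q[m];y=(p[:,:2]-O)@C
for a in range(-150,0,10):
    s=(y[:,1]>a)&(y[:,1]<=a+10)
    if s.sum():print(a,s.sum(),np.percentile(p[s,2],[5,50,95]).round(1))
```

```text
198 [(np.int64(7), np.int64(22), np.int64(115)), (np.int64(1), np.int64(6), np.int64(104)), (np.int64(-7), np.int64(20), np.int64(116))] [15 17 21]
200 [(np.int64(7), np.int64(20), np.int64(108)), (np.int64(0), np.int64(14), np.int64(104)), (np.int64(-8), np.int64(23), np.int64(112))] [23 25 26]
202 [(np.int64(6), np.int64(21), np.int64(102)), (np.int64(-1), np.int64(19), np.int64(102)), (np.int64(-8), np.int64(17), np.int64(101))] [39 41 43]
204 [(np.int64(5), np.int64(21), np.int64(96)), (np.int64(-2), np.int64(21), np.int64(97)), (np.int64(-9), np.int64(14), np.int64(94))] [26 28 30]
206 [(np.int64(5), np.int64(21), np.int64(90)), (np.int64(-2), np.int64(20), np.int64(90)), (np.int64(-9), np.int64(18), np.int64(90))] [31 33 35]
208 [(np.int64(4), np.int64(19), np.int64(83)), (np.int64(-3), np.int64(22), np.int64(86)), (np.int64(-10), np.int64(15), np.int64(83))] [36 39 41]
210 [(np.int64(4), np.int64(18), np.int64(76)), (np.int64(-4), np.int64(20), np.int64(79)), (np.int64(-11), np.int64(15), np.int64(76))] [36 39 42]
212 [(np.int64(3), np.int64(19), np.int64(70)), (np.int64(-4), 
[... 372 characters left out ...]
5))] [32 31 48]
218 [(np.int64(2), np.int64(-13), np.int64(25)), (np.int64(-5), np.int64(-12), np.int64(28)), (np.int64(-13), np.int64(-11), np.int64(30))] [50 37 22]
220 [(np.int64(2), np.int64(-12), np.int64(19)), (np.int64(-6), np.int64(-14), np.int64(20)), (np.int64(-13), np.int64(-14), np.int64(21))] [50 37 20]
blue [ 454.4 -106.8   63.9   58.3   80.2]
-140 62 [40.2 47.2 55.6]
-130 87 [39.1 42.8 57.2]
-120 41 [38.8 40.5 42.3]
-110 44 [38.7 41.1 43.2]
-100 50 [38.5 41.  42.7]
-90 47 [39.  40.8 42.5]
-80 49 [38.5 40.8 42. ]
-70 55 [39.1 40.5 42.7]
-60 54 [38.7 40.6 41.9]
-50 48 [38.8 40.6 42.3]
-40 56 [38.3 40.6 42.5]
-30 54 [38.9 40.5 42.5]
-20 79 [35.4 40.1 42.8]
-10 10 [38.8 40.5 41.6]
```

The real tip height is about z 68 with TCP reported 52.6, so the tips actually stand about 15 mm behind the reported TCP rather than 8 ahead. I'll trust the camera: go back and descend about 22 mm further.

Emit:
{"op": "play_rows", "data": {
  "deltas": [0, -0.5, 0, 0, 0, 0, 0, 0, 0, 0, 1.2, 0, 0, 0, 0, 0, 0, 2, 0, 0, 0, 0, 0, 0, 2, 0, 0, 0, 0, 0, 0, 2, 0, 0, 0, 0, 0, 0, 2, 0, 0, 0, 0, 0, 0, 2, 0, 0, 0, 0, 0, 0, 2, 0, 0, 0, 0, 0, 0, 2, 0, 0, 0, 0, 0, 0, 1.6, 0, 0, 0, 0, 0, 0, 1.1, 0, 0, 0, 0, 0.9, 0, 0, 0, 0, 0, 0, 0.9, 0, 0, 0, 0, 0, 0, 0.8, 0, 0, 0, 0, 0, 0, 0, 0, 0, 0, 0, 0]
}}

```text
clock: 7.73
ee_pos: [0.4422, -0.1708, 0.0298]
orientation: [[-0.003, 0.986, -0.167], [0.001, -0.167, -0.986], [-1.0, -0.003, -0.001]]
force: [-0.4, -0.4, 0.4]
opening: 0.0002
```

Run:
```python
from h import *
plan(c2w(0,-165),30,-9.7)
d=ctrl.get_image('side');np.savez('side3.npz',**d);P=cloud(d)*1000
c=(P[...,:2]-O)@C
m=(np.abs(c[...,0])<16)&(c[...,1]>-180)&(c[...,1]<-145)&(P[...,2]>15)
print('tip z',np.sort(P[m][:,2])[:12].round(1)); k=m&(P[...,2]<80);print('centre',c[k].min(0),c[k].max(0),np.median(c[k],0),k.sum())
cv2.imwrite('pics/s4.png',cv2.resize(d['color'][120:240,290:410,::-1],(600,600),interpolation=cv2.INTER_CUBIC))
```

```text
t 7.73 pos [ 442.2 -170.8   29.8] F [-0.4 -0.4  0.4] open 0.2 
 turn [ 0.001 -0.001  0.003] shift_after_turn cm [-0.02  0.09 -0.39] shift now cm [-0.02  0.09 -0.39] cradle xy [  -0.9 -168.9]
tip z [45.2 47.  47.4 47.6 48.3 49.3 50.2 50.3 50.5 52.7 53.4 53.5]
centre [ -14.30627958 -165.7313522 ] [  12.79522444 -153.58364157] [  -1.21126828 -159.64091611] 93
```

View pics/s4.png

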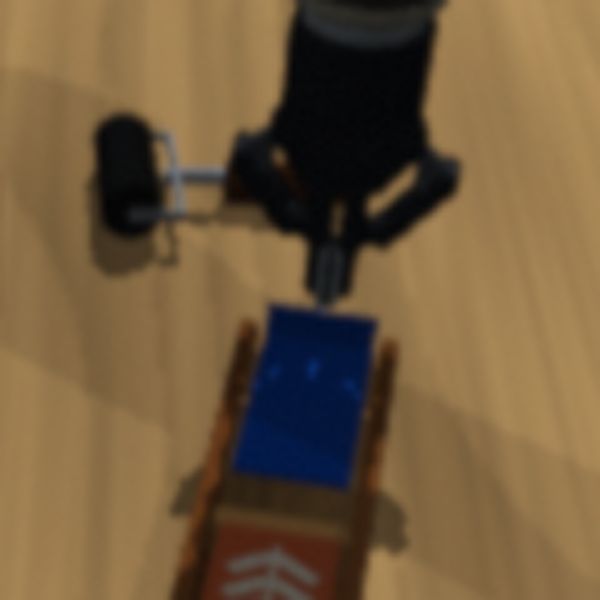

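Tips now just below the lip's top edge (crop y≈305), centred on the plate. Pushing again, with a check part-way.

Emit:
{"op": "play_rows", "data": {
  "deltas": [0, 0, 0.09, -0.9, 0, 0, 0, 0, 0, 0, -0.6, 0, 0, 0, 0, 0, 0, -0.5, 0, 0, 0, 0, 0, 0, -0.5, 0, 0, 0, 0, 0, 0, -0.6, 0, 0, 0, 0, 0, 0, -0.8, 0, 0, 0, 0, 0, 0, -0.8, 0, 0, 0, 0, 0, 0, -0.8, 0, 0, 0, 0, 0, 0, -0.8, 0, 0, 0, 0, 0, 0, -0.8, 0, 0, 0]
}}

```text
clock: 8.62
ee_pos: [0.4558, -0.1013, 0.0316]
orientation: [[0.0, 0.986, -0.168], [-0.0, -0.168, -0.986], [-1.0, 0.0, 0.0]]
force: [-0.5, -0.0, 1.3]
opening: -0.0002
```

```bash
cat > chk.py <<'E'
from h import *
plan(c2w(0,4.5),30,-9.7)
d=ctrl.get_image('side');P=cloud(d)*1000;c=(P[...,:2]-O)@C
m=(mask(d,(100,120,20),(125,255,255),(300,150,390,260))>0)&(P[...,2]>33)&(P[...,2]<70)&(abs(c[...,0])<40)
print('blue y\'',np.percentile(c[m][:,1],[1,50,99]).round(1),'x\'',np.percentile(c[m][:,0],[1,99]).round(1),'z',np.percentile(P[m][:,2],[1,50,99]).round(1))
E
python3 chk.py
```

```text
t 8.62 pos [ 455.8 -101.3   31.6] F [-0.5 -0.   1.3] open -0.2 
 turn [ 0.  0. -0.] shift_after_turn cm [  0.16  -0.09 -10.26] shift now cm [  0.16  -0.08 -10.26] cradle xy [  0.9 -98.1]
blue y' [-86.3 -27.5  35.9] x' [-30.   26.5] z [37.6 40.9 59.4]
```

Emit:
{"op": "play_rows", "data": {
  "deltas": [0, 0, 0, -0.8, 0, 0, 0, 0, 0, 0, -0.8, 0, 0, 0, 0, 0, 0, -0.8, 0, 0, 0, 0, 0, 0, -0.8, 0, 0, 0, 0, 0, 0, -0.8, 0, 0, 0, 0, 0, 0, -0.8, 0, 0, 0, 0, 0, 0, -0.8, 0, 0, 0, 0, 0, 0, -0.8, 0, 0, 0, 0, 0, 0, -0.8, 0, 0, 0, 0, 0, 0, -0.8, 0, 0, 0, 0, 0, 0, -0.6, 0, 0, 0, 0, 0, 0, -0.4, 0, 0, 0, 0, 0, 0, -0.3, 0, 0, 0, 0, 0, 0, 0, 0, 0, 0]
}}

```text
clock: 9.83
ee_pos: [0.4714, -0.01, 0.0316]
orientation: [[0.0, 0.986, -0.168], [-0.0, -0.168, -0.986], [-1.0, 0.0, 0.0]]
force: [-0.6, -0.2, -0.4]
opening: -0.0
```

```bash
python3 chk.py
```

```text
t 9.83 pos [471.4 -10.   31.6] F [-0.6 -0.2 -0.4] open -0.0 
 turn [ 0.001  0.    -0.   ] shift_after_turn cm [ 0.16 -0.08 -1.  ] shift now cm [ 0.16 -0.08 -1.  ] cradle xy [ 0.8 -5.5]
blue y' [  7.1  52.8 111. ] x' [-30.  27.] z [36.5 39.5 59.3]
```

Emit:
{"op": "play_rows", "data": {
  "deltas": [0, 0, 0, -0.3, 0, 0, 0, 0, 0, 0, -0.2, 0, 0, 0, 0, 0, 0, -0.1, 0, 0, 0, 0, 0, 0, -0.1, 0, 0, 0, 0, 0, 0, 0, 0, 0, 0]
}}

```text
clock: 10.3
ee_pos: [0.4725, -0.0035, 0.0316]
orientation: [[-0.0, 0.986, -0.168], [-0.0, -0.168, -0.986], [-1.0, -0.0, 0.0]]
force: [0.3, 0.1, 0.2]
opening: -0.0002
```

Emit:
{"op": "play_rows", "data": {
  "deltas": [0, 0, 0, -0.1, 0, 0, 0, 0, 0, 0, 0, 0, 0, 0]
}}

```text
clock: 10.47
ee_pos: [0.4727, -0.0025, 0.0316]
orientation: [[0.0, 0.986, -0.168], [-0.0, -0.168, -0.986], [-1.0, 0.0, 0.0]]
force: [-0.2, -0.8, -0.3]
opening: 0.0003
```

Emit:
{"op": "play_rows", "data": {
  "deltas": [0, 0, 0, -0.1, 0, 0, 0, 0, 0, 0, 0, 0, 0, 0]
}}

```text
clock: 10.63
ee_pos: [0.4729, -0.0015, 0.0316]
orientation: [[0.0, 0.986, -0.168], [-0.0, -0.168, -0.986], [-1.0, 0.0, 0.0]]
force: [-0.3, 0.4, 0.4]
opening: 0.0004
```

Emit:
{"op": "play_rows", "data": {
  "deltas": [0, 0, 0, -0.1, 0, 0, 0, 0, 0, 0, 0, 0, 0, 0]
}}

```text
clock: 10.8
ee_pos: [0.473, -0.0005, 0.0316]
orientation: [[0.0, 0.986, -0.168], [-0.0, -0.168, -0.986], [-1.0, 0.0, 0.0]]
force: [0.3, -0.4, -0.6]
opening: -0.0003
```

Emit:
{"op": "play_rows", "data": {
  "deltas": [0, 0, 0, -0.1, 0, 0, 0, 0, 0, 0, 0, 0, 0, 0]
}}

```text
clock: 10.97
ee_pos: [0.4731, 0.0001, 0.0316]
orientation: [[-0.0, 0.986, -0.168], [-0.001, -0.168, -0.986], [-1.0, -0.0, 0.001]]
force: [-2.0, -5.6, 1.0]
opening: 0.0001
```

Emit:
{"op": "play_rows", "data": {
  "deltas": [0, 0, 0, -0.1, 0, 0, 0, 0, 0, 0, 0, 0, 0, 0]
}}

```text
clock: 11.13
ee_pos: [0.4732, 0.0002, 0.0317]
orientation: [[-0.0, 0.986, -0.168], [-0.001, -0.168, -0.986], [-1.0, -0.0, 0.001]]
force: [-4.1, -17.2, 1.1]
opening: -0.0001
```

```bash
python3 chk.py
```

```text
t 11.13 pos [4.732e+02 2.000e-01 3.170e+01] F [ -4.1 -17.2   1.1] open -0.1 
 turn [0.001 0.001 0.   ] shift_after_turn cm [ 0.17 -0.09  0.03] shift now cm [ 0.17 -0.09  0.03] cradle xy [0.9 4.8]
blue y' [ 16.8  57.5 111.6] x' [-30.1  27.1] z [36.8 39.6 58.5]
```

Force 17 N at exactly the expected y (4.8 vs 4.5): the plate is home. Backing off, rising.

Emit:
{"op": "play_rows", "data": {
  "deltas": [0, 0, 0, 0.2, 0, 0, 0, 0, 0, 0, 0.3, 0, 0, 0, 0, -1.5, 0, 0, 0, 0, 0, 0, -2.5, 0, 0, 0, 0, 0, 3, -2.5, 0, 0, 0, 0, 0, 7, -2.5, 0, 0, 0, 0, 0, 7, -1.5, 0, 0, 0, 0, 0]
}}

```text
clock: 11.77
ee_pos: [0.4729, -0.0035, 0.1388]
orientation: [[0.002, 0.986, -0.168], [-0.0, -0.168, -0.986], [-1.0, 0.002, -0.0]]
force: [0.0, 0.3, 0.4]
opening: 0.0359
```

```bash
python3 chk.py
python3 - <<'E'
from h import *
d=ctrl.get_image('top');np.savez('top3.npz',**d)
print('green',rect(d,mask(d,(40,60,20),(90,255,255),(180,175,240,222)),.028))
plan((664.6,201),110,-6)
E
```

```text
t 11.77 pos [472.9  -3.5 138.8] F [0.  0.3 0.4] open 35.9 
 turn [ 0.    -0.    -0.002] shift_after_turn cm [10.88 -0.12 -0.34] shift now cm [10.88 -0.15 -0.34] cradle xy [1.2 1.1]
blue y' [ 16.6  58.9 112.3] x' [-30.8  26.9] z [36.7 39.4 58.5]
green [664.9 200.5 109.8  59.1  83.9]
t 11.87 pos [473.5  -3.6 138.7] F [ 0.6 -0.2 -0.4] open 51.0 
 turn [-0.064 -0.    -0.004] shift_after_turn cm [  2.87  16.87 -22.34] shift now cm [  2.94  15.39 -23.38] cradle xy [1.8 1.2]
```

Emit:
{"op": "play_rows", "data": {
  "deltas": [7, 0, 0, 0, -0.064, 0, 0, 7, 0, 1.41, -1.86, 0, 0, 0, 7, 0, 1.41, -1.86, 0, 0, 0, 7, 0, 1.41, -1.86, 0, 0, 0, 7, 0, 1.41, -1.86, 0, 0, 0, 7, 0, 1.41, -1.86, 0, 0, 0, 7, 0, 1.41, -1.86, 0, 0, 0, 7, 0, 1.41, -1.86, 0, 0, 0, 7, 0, 1.41, -1.86, 0, 0, 0, 7, 0, 1.41, -1.86, 0, 0, 0, 7, 0, 1.41, -1.86, 0, 0, 0, 7, 0, 1.41, -1.86, 0, 0, 0, 7, 0, 1.41, -1.86, 0, 0, 0, 7, 1.4, 0, 0, 0, 0, 0, 7, 1.4, 0, 0, 0, 0, 0, 7, 1.4, 0, 0, 0, 0, 0, 7, 0, 0, 0, 0, 0, 0]
}}

```text
clock: 13.28
ee_pos: [0.6624, 0.2005, 0.0901]
orientation: [[-0.006, 0.994, -0.105], [-0.001, -0.105, -0.995], [-1.0, -0.006, 0.002]]
force: [-0.5, -0.1, -0.2]
opening: 0.0701
```

Run:
```python
from h import *
plan((664.8,200.8),60,-6.1)
d=ctrl.get_image('side');np.savez('side4.npz',**d)
cv2.imwrite('pics/s5.png',cv2.resize(d['color'][200:320,180:340,::-1],(800,600),interpolation=cv2.INTER_CUBIC))
P=cloud(d)*1000
m=(abs(P[...,0]-665)<62)&(abs(P[...,1]-201)<20)&(P[...,2]>45)&(P[...,2]<150)&(d['color'].max(-1)<90)
for lo in range(45,150,8):
    k=m&(P[...,2]>=lo)&(P[...,2]<lo+8);print(lo,k.sum(),np.sort(P[k][:,0].round())[::4].astype(int))
```

```text
t 13.28 pos [662.4 200.5  90.1] F [-0.5 -0.1 -0.2] open 70.1 
 turn [0.002 0.002 0.006] shift_after_turn cm [ 3.01  0.23 -0.06] shift now cm [ 3.    0.25 -0.06] cradle xy [153.7 234.1]
45 0 []
53 0 []
61 0 []
69 0 []
77 0 []
85 0 []
93 0 []
101 0 []
109 6 [625 698]
117 39 [617 620 623 625 697 698 698 700 703 709]
125 48 [615 617 619 623 625 627 697 698 700 703 707 709]
133 48 [614 615 617 621 623 627 697 698 699 701 703 708]
141 48 [614 617 621 625 627 697 698 698 699 703 705 710]
149 10 [615 625 702]
```

View pics/s5.png

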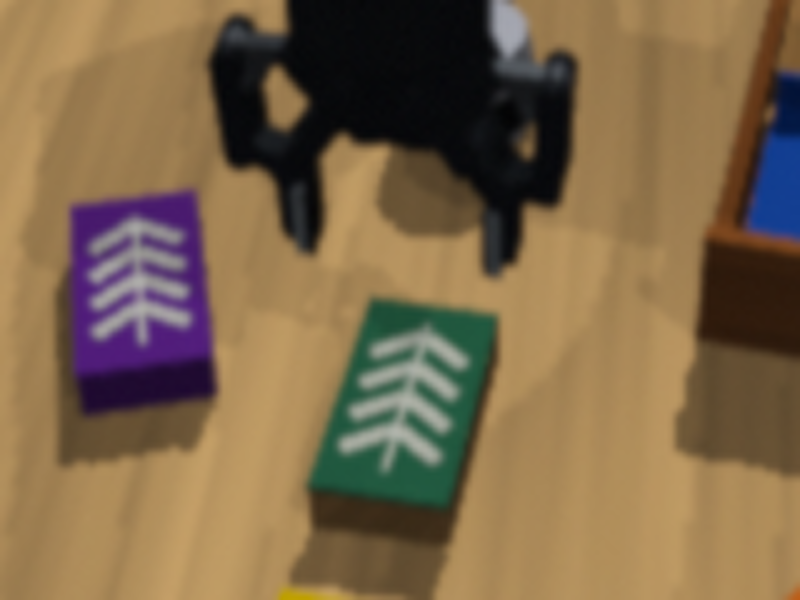

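Jaws straddle the green block's width properly (tips at crop (310,245) and (495,270)); tips measured 23 mm above the reported TCP at 70 mm opening. I'll descend and touch the table lightly to calibrate the height.

Emit:
{"op": "play_rows", "data": {
  "deltas": [7, 2, 0.25, -0.06, 0, 0, 0, 7, 2, 0, 0, 0, 0, 0, 7, 2, 0, 0, 0, 0, 0, 7, 2, 0, 0, 0, 0, 0, 7, 1.5, 0, 0, 0, 0, 0, 7, 1, 0, 0, 0, 0, 0, 7, 0, 0, 0, 0, 0, 0, 7, 0, 0, 0, 0, 0, 0]
}}

```text
clock: 14.0
ee_pos: [0.6669, 0.2011, -0.0102]
orientation: [[0.0, 0.994, -0.105], [-0.0, -0.105, -0.994], [-1.0, 0.0, 0.0]]
force: [-0.4, -0.1, -0.3]
opening: 0.0703
```

Emit:
{"op": "play_rows", "data": {
  "deltas": [7, 0.2, 0, 0, 0, 0, 0, 7, 0.1, 0, 0, 0, 0, 0, 7, 0, 0, 0, 0, 0, 0]
}}

```text
clock: 14.25
ee_pos: [0.667, 0.2011, -0.0127]
orientation: [[0.001, 0.994, -0.105], [0.0, -0.105, -0.994], [-1.0, 0.001, -0.0]]
force: [0.0, 0.1, 0.1]
opening: 0.0698
```

Emit:
{"op": "play_rows", "data": {
  "deltas": [7, 0.1, 0, 0, 0, 0, 0, 7, 0.1, 0, 0, 0, 0, 0, 7, 0, 0, 0, 0, 0, 0]
}}

```text
clock: 14.5
ee_pos: [0.6667, 0.201, -0.0154]
orientation: [[0.0, 0.994, -0.105], [-0.0, -0.105, -0.994], [-1.0, 0.0, 0.0]]
force: [0.1, 0.7, 0.5]
opening: 0.07
```

Emit:
{"op": "play_rows", "data": {
  "deltas": [7, 0.1, -0.2, 0, 0, 0, 0, 7, 0.1, 0, 0, 0, 0, 0, 7, 0, 0, 0, 0, 0, 0]
}}

```text
clock: 14.75
ee_pos: [0.6645, 0.2012, -0.0177]
orientation: [[-0.0, 0.995, -0.105], [-0.0, -0.105, -0.995], [-1.0, -0.0, 0.0]]
force: [-0.4, -0.5, -0.0]
opening: 0.07
```

Emit:
{"op": "play_rows", "data": {
  "deltas": [7, 0.1, 0, 0, 0, 0, 0, 7, 0.1, 0, 0, 0, 0, 0, 7, 0, 0, 0, 0, 0, 0]
}}

```text
clock: 15.0
ee_pos: [0.6647, 0.2012, -0.0197]
orientation: [[-0.0, 0.994, -0.105], [-0.0, -0.105, -0.994], [-1.0, -0.0, 0.0]]
force: [0.8, -0.8, 0.6]
opening: 0.07
```

Emit:
{"op": "play_rows", "data": {
  "deltas": [7, 0.1, 0, 0, 0, 0, 0, 7, 0, 0, 0, 0, 0, 0]
}}

```text
clock: 15.17
ee_pos: [0.6647, 0.2012, -0.0207]
orientation: [[-0.0, 0.994, -0.105], [-0.0, -0.105, -0.994], [-1.0, -0.0, 0.0]]
force: [-0.1, -0.1, -0.1]
opening: 0.07
```

Emit:
{"op": "play_rows", "data": {
  "deltas": [7, 0.1, 0, 0, 0, 0, 0, 7, 0, 0, 0, 0, 0, 0]
}}

```text
clock: 15.33
ee_pos: [0.6647, 0.2012, -0.0216]
orientation: [[-0.0, 0.994, -0.105], [-0.0, -0.105, -0.994], [-1.0, -0.0, 0.0]]
force: [0.7, -0.5, -0.3]
opening: 0.0704
```

Emit:
{"op": "play_rows", "data": {
  "deltas": [7, 0.1, 0, 0, 0, 0, 0, 7, 0, 0, 0, 0, 0, 0]
}}

```text
clock: 15.5
ee_pos: [0.6647, 0.2012, -0.0226]
orientation: [[-0.0, 0.995, -0.105], [-0.0, -0.105, -0.995], [-1.0, -0.0, 0.0]]
force: [0.3, 0.2, 0.0]
opening: 0.0701
```

Emit:
{"op": "play_rows", "data": {
  "deltas": [7, 0.1, 0, 0, 0, 0, 0, 7, 0, 0, 0, 0, 0, 0]
}}

```text
clock: 15.67
ee_pos: [0.6648, 0.2012, -0.0228]
orientation: [[0.0, 0.994, -0.105], [-0.0, -0.105, -0.994], [-1.0, 0.0, 0.0]]
force: [-2.5, -0.9, 5.7]
opening: 0.0701
```

Run:
```python
from h import *
plan((664.8,200.8),-12,-6.1)
d=ctrl.get_image('side');np.savez('side5.npz',**d)
cv2.imwrite('pics/s6.png',cv2.resize(d['color'][220:320,200:320,::-1],(720,600),interpolation=cv2.INTER_CUBIC))
P=cloud(d)*1000
m=(abs(P[...,0]-665)<62)&(abs(P[...,1]-201)<20)&(P[...,2]>-3)&(P[...,2]<80)&(d['color'].max(-1)<75)
for lo in range(-3,60,6):
    k=m&(P[...,2]>=lo)&(P[...,2]<lo+6);print(lo,k.sum(),np.sort(P[k][:,0].round())[::4].astype(int))
```

```text
t 15.67 pos [664.8 201.2 -22.8] F [-2.5 -0.9  5.7] open 70.1 
 turn [ 0.001  0.    -0.   ] shift_after_turn cm [-1.08  0.    0.04] shift now cm [-1.08  0.01  0.04] cradle xy [155.9 235.2]
-3 9 [622 704 712]
3 15 [622 626 634 704]
9 30 [620 624 630 634 699 701 705 710]
15 34 [617 622 626 630 699 700 703 710 712]
21 35 [617 622 626 630 635 646 695 702 707]
27 45 [616 620 626 630 635 638 650 694 700 702 706 712]
33 18 [618 630 700 701 704]
39 28 [613 619 623 628 703 712 717]
45 78 [604 611 615 617 619 621 622 623 625 626 628 632 703 705 707 709 711 713
 717 724]
51 99 [604 609 612 614 616 618 620 622 623 625 630 634 702 707 708 711 714 716
 717 718 719 720 722 722 724]
57 37 [604 609 621 626 628 692 703 720 724 726]
```

View pics/s6.png

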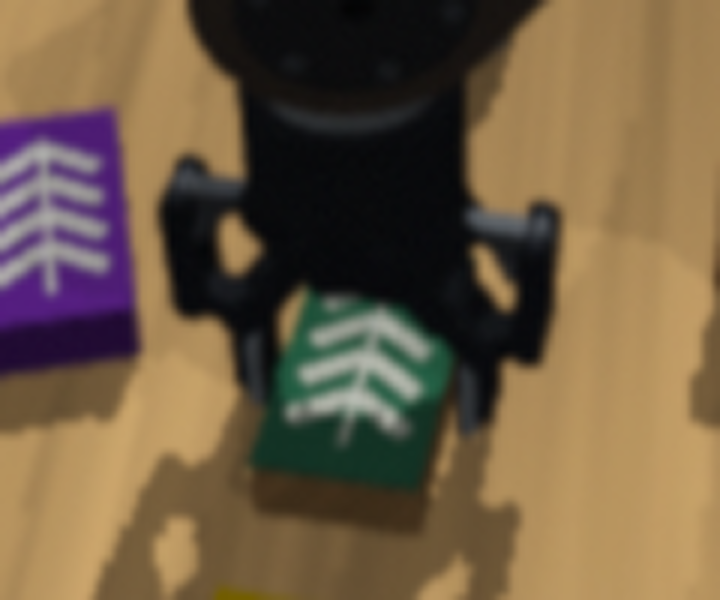

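Table touched at TCP −22.8 with the jaws straddling the block. Rise 11.5 mm and close.

Emit:
{"op": "play_rows", "data": {
  "deltas": [7, -0.6, 0, 0, 0, 0, 0, 7, -0.6, 0, 0, 0, 0, 0, 5, 0, 0, 0, 0, 0, 0, 5, 0, 0, 0, 0, 0, 0, 5, 0, 0, 0, 0, 0, 0, 5, 0, 0, 0, 0, 0, 0, 5, 0, 0, 0, 0, 0, 0, 5, -0.3, 0, 0, 0, 0, 0, 5, -0.7, 0, 0, 0, 0, 0, 5, -1, 0, 0, 0, 0, 0, 5, -1.5, 0, 0, 0, 0, 0, 5, -2, 0, 0, 0, 0, 0, 5, -2, 0, 0, 0, 0, 0, 5, -2, 0, 0, 0, 0, 0, 5, -1, 0, 0, 0, 0, 0, 5, 0, 0, 0, 0, 0, 0]
}}

```text
clock: 17.05
ee_pos: [0.6658, 0.2015, 0.0965]
orientation: [[0.004, 0.994, -0.105], [0.001, -0.105, -0.994], [-1.0, 0.004, -0.001]]
force: [0.3, -0.1, -1.9]
opening: 0.0587
```

Run:
```python
from h import *
plan(c2w(0,81),95,-9.7)
for n in('top','side'):
    d=ctrl.get_image(n);np.savez(f'{n}6.npz',**d)
    P=cloud(d)*1000
    m=(mask(d,(40,60,20),(90,255,255),(150,150,300,330))>0)&(abs(P[...,0]-665)<60)&(abs(P[...,1]-201)<80)&(P[...,2]>20)&(P[...,2]<160)
    p=P[m];print(n,m.sum(),'x',np.percentile(p[:,0],[1,99]).round(1),'y',np.percentile(p[:,1],[1,99]).round(1),'z',np.percentile(p[:,2],[5,50,95]).round(1))
    A=np.c_[p[:,:2]-[665,201],np.ones(len(p))];print('plane slopes',np.linalg.lstsq(A,p[:,2],rcond=None)[0].round(3))
```

```text
t 17.05 pos [665.8 201.5  96.5] F [ 0.3 -0.1 -1.9] open 58.7 
 turn [ 0.064 -0.001 -0.004] shift_after_turn cm [  0.15 -15.68  15.47] shift now cm [  0.06 -16.64  14.43] cradle xy [156.8 235.7]
top 244 x [633.6 691.6] y [144.9 170.3] z [130.4 134.2 137.3]
plane slopes [-4.00000e-03  5.00000e-02  1.36239e+02]
side 659 x [636.7 696.7] y [155.8 259.2] z [129.5 131.2 133. ]
plane slopes [-1.70000e-02 -6.00000e-03  1.31584e+02]
```

Block gripped (58.7 mm), level. Carrying it over the nest.

Emit:
{"op": "play_rows", "data": {
  "deltas": [5, 0, 0, 0, 0.064, 0, 0, 5, 0, -0.7, 0.7, 0, 0, 0, 5, 0, -1.25, 1.25, 0, 0, 0, 5, 0, -1.25, 1.25, 0, 0, 0, 5, 0, -1.25, 1.25, 0, 0, 0, 5, 0, -1.25, 1.25, 0, 0, 0, 5, 0, -1.25, 1.25, 0, 0, 0, 5, 0, -1.25, 1.25, 0, 0, 0, 5, 0, -1.25, 1.25, 0, 0, 0, 5, 0, -1.25, 1.25, 0, 0, 0, 5, 0, -1.25, 1.25, 0, 0, 0, 5, 0, -1.25, 1.25, 0, 0, 0, 5, 0, -1.25, 1.25, 0, 0, 0, 5, 0, -0.9, 0.8, 0, 0, 0, 5, 0, -0.3, 0.3, 0, 0, 0, 5, 0, 0, 0, 0, 0, 0, 5, 0, 0, 0, 0, 0, 0]
}}

```text
clock: 18.57
ee_pos: [0.4847, 0.0744, 0.0932]
orientation: [[-0.0, 0.986, -0.169], [-0.0, -0.169, -0.986], [-1.0, -0.0, 0.0]]
force: [-0.3, 0.8, -1.1]
opening: 0.0587
```

```bash
cat > chk2.py <<'E'
from h import *
plan(c2w(0,80),28.8,-9.7)
for n in('top','side'):
    d=ctrl.get_image(n);np.savez(f'{n}7.npz',**d);P=cloud(d)*1000;c=(P[...,:2]-O)@C
    m=(mask(d,(40,60,20),(90,255,255))>0)&(abs(c[...,0])<45)&(abs(c[...,1]-80)<70)&(P[...,2]>50)&(P[...,2]<160)
    q=np.c_[c[m],P[m][:,2]]
    print(n,m.sum(),"x'",np.percentile(q[:,0],[1,99]).round(1),"y'",np.percentile(q[:,1],[1,99]).round(1),'z',np.percentile(q[:,2],[5,50,95]).round(1))
    print(' slopes',np.linalg.lstsq(np.c_[q[:,:2]-[0,80],np.ones(len(q))],q[:,2],rcond=None)[0].round(3))
E
python3 chk2.py
```

```text
t 18.57 pos [484.7  74.4  93.2] F [-0.3  0.8 -1.1] open 58.7 
 turn [-0.  0.  0.] shift_after_turn cm [ 6.44  0.03 -0.01] shift now cm [ 6.44  0.03 -0.01] cradle xy [-0.3 79.9]
top 1 x' [30.4 30.4] y' [131.9 131.9] z [127. 127. 127.]
 slopes [1.067 1.824 0.035]
side 584 x' [-30.4  29.8] y' [ 29.5 136.8] z [128.3 130.2 131.8]
 slopes [-1.00000e-03 -5.00000e-03  1.30515e+02]
```

Emit:
{"op": "play_rows", "data": {
  "deltas": [5, 0.8, 0, 0.05, 0, 0, 0, 5, 1.2, 0.03, 0, 0, 0, 0, 5, 1.2, 0, 0, 0, 0, 0, 5, 0.9, 0, 0, 0, 0, 0, 5, 0.6, 0, 0, 0, 0, 0, 5, 0.4, 0, 0, 0, 0, 0, 5, 0.2, 0, 0, 0, 0, 0, 5, 0.2, 0, 0, 0, 0, 0, 5, 0.2, 0, 0, 0, 0, 0, 5, 0.1, 0, 0, 0, 0, 0, 5, 0, 0, 0, 0, 0, 0, 5, 0, 0, 0, 0, 0, 0]
}}

```text
clock: 19.67
ee_pos: [0.4846, 0.0737, 0.0358]
orientation: [[0.0, 0.986, -0.168], [-0.0, -0.168, -0.986], [-1.0, 0.0, 0.0]]
force: [-0.0, 0.5, -1.6]
opening: 0.0589
```

Emit:
{"op": "play_rows", "data": {
  "deltas": [5, 0.1, 0, 0, 0, 0, 0, 5, 0.1, 0, 0, 0, 0, 0, 5, 0, 0, 0, 0, 0, 0]
}}

```text
clock: 19.92
ee_pos: [0.4845, 0.0737, 0.0335]
orientation: [[-0.0, 0.986, -0.168], [-0.0, -0.168, -0.986], [-1.0, -0.0, 0.0]]
force: [-0.2, -0.2, -2.0]
opening: 0.0587
```

```bash
python3 chk2.py
```

```text
t 19.92 pos [484.5  73.7  33.5] F [-0.2 -0.2 -2. ] open 58.7 
 turn [0. 0. 0.] shift_after_turn cm [ 0.47  0.04 -0.08] shift now cm [ 0.47  0.04 -0.08] cradle xy [-0.4 79.2]Traceback (most recent call last):
  File "chk2.py", line 7, in <module>
    print(n,m.sum(),"x'",np.percentile(q[:,0],[1,99]).round(1),"y'",np.percentile(q[:,1],[1,99]).round(1),'z',np.percentile(q[:,2],[5,50,95]).round(1))
                         ~~~~~~~~~~~~~^^^^^^^^^^^^^^^
    return _quantile_unchecked(
        a, q, axis, out, overwrite_input, method, keepdims, weights)
    return _ureduce(a,
                    func=_quantile_ureduce_func,
    ...<5 lines>...
                    overwrite_input=overwrite_input,
                    method=method)
    r = func(a, **kwargs)
    result = _quantile(arr,
                       quantiles=q,
    ...<2 lines>...
                       out=out,
                       weights=wgt)
    slices_having_nans = np.isnan(arr[-1, ...])
                                  ~~~^^^^^^^^^
IndexError: index -1 is out of bounds for axis 0 with size 0
```

Emit:
{"op": "play_rows", "data": {
  "deltas": [5, 0.1, 0, 0, 0, 0, 0, 5, 0.1, 0, 0, 0, 0, 0, 5, 0, 0, 0, 0, 0, 0]
}}

```text
clock: 20.22
ee_pos: [0.4844, 0.0737, 0.0314]
orientation: [[-0.0, 0.986, -0.168], [-0.0, -0.168, -0.986], [-1.0, -0.0, 0.0]]
force: [0.0, -0.4, -1.5]
opening: 0.0585
```

Emit:
{"op": "play_rows", "data": {
  "deltas": [5, 0.1, 0, 0, 0, 0, 0, 5, 0, 0, 0, 0, 0, 0]
}}

```text
clock: 20.38
ee_pos: [0.4845, 0.0737, 0.0304]
orientation: [[-0.0, 0.986, -0.168], [-0.0, -0.168, -0.986], [-1.0, -0.0, 0.0]]
force: [-0.2, -0.1, -0.7]
opening: 0.0586
```

Emit:
{"op": "play_rows", "data": {
  "deltas": [5, 0.1, 0, 0, 0, 0, 0, 5, 0, 0, 0, 0, 0, 0]
}}

```text
clock: 20.55
ee_pos: [0.4845, 0.0737, 0.0303]
orientation: [[0.001, 0.986, -0.168], [-0.0, -0.168, -0.986], [-1.0, 0.001, 0.0]]
force: [-4.1, -0.6, 11.9]
opening: 0.0588
```

Contact felt at 30.3. Back off the pressure slightly, open and rise.

Emit:
{"op": "play_rows", "data": {
  "deltas": [5, -0.05, 0, 0, 0, 0, 0, 6.2, 0, 0, 0, 0, 0, 0, 6.6, 0, 0, 0, 0, 0, 0, 7, 0, 0, 0, 0, 0, 0, 7, 0, 0, 0, 0, 0, 0, 7, 0, 0, 0, 0, 0, 0, 7, -0.5, 0, 0, 0, 0, 0, 7, -1, 0, 0, 0, 0, 0, 7, -2, 0, 0, 0, 0, 0, 7, -3, 0, 0, 0, 0, 0, 7, -3, 0, 0, 0, 0, 0, 7, -3, 0, 0, 0, 0, 0, 7, 0, 0, 0, 0, 0, 0]
}}

```text
clock: 21.63
ee_pos: [0.4864, 0.0739, 0.1608]
orientation: [[0.008, 0.986, -0.168], [0.0, -0.168, -0.986], [-1.0, 0.008, -0.001]]
force: [1.4, 0.1, 0.3]
opening: 0.0699
```

```bash
sed -i 's/P\[...,2\]>50/P[...,2]>40/; s/^    q=np.c_/    if m.sum()<50: print(n,"hidden");continue\n    q=np.c_/' chk2.py; python3 chk2.py;python3 - <<'E'
from h import *
d=load('top0');K=mask(d,(172,130,40),(6,255,255),(355,180,380,215))
t=ctrl.get_image('top')
print(rect(t,mask(t,(172,130,40),(6,255,255),(355,180,380,215)),.1), 'yel',rect(t,mask(t,(20,120,60),(34,255,255),(383,165,420,200)),.1))
s=ctrl.get_image('side');print('side red',rect(s,mask(s,(172,150,60),(6,255,255),(265,148,295,170)),.1))
plan((658.4,-198.2),130,-105)
plan((658.4,-198.2),130,75)
x=load('side7');cv2.imwrite('pics/s7.png',cv2.resize(x['color'][130:270,240:400,::-1],(686,600),interpolation=cv2.INTER_CUBIC))
E
```

```text
t 21.63 pos [486.4  73.9 160.8] F [1.4 0.1 0.3] open 69.9 
 turn [ 0.001 -0.001 -0.008] shift_after_turn cm [13.2  -0.15 -0.03] shift now cm [13.2  -0.26 -0.02] cradle xy [ 1.5 79.7]
top hidden
side 564 x' [-30.3  29. ] y' [ 28.1 136. ] z [64.9 67.1 68.9]
 slopes [8.000e-03 3.000e-03 6.693e+01]
[ 659.2 -198.8   20.9   50.2   73. ] yel [ 686.3 -269.3   25.7   73.7   39.9]
side red [ 657.7 -190.    19.1   47.    74. ]
t 21.83 pos [484.1  73.7 154.9] F [-0.2  0.4  0.7] open 69.6 
 turn [1.664e+00 1.000e-03 0.000e+00] shift_after_turn cm [  2.49  21.75 -23.88] shift now cm [ 2.48 21.76 23.87] cradle xy [-0.8 79.1]
t 21.83 pos [484.1  73.7 154.9] F [-0.2  0.4  0.7] open 69.6 
 turn [-1.478e+00 -0.000e+00  1.000e-03] shift_after_turn cm [  2.49 -21.75  23.88] shift now cm [ 2.48 21.76 23.87] cradle xy [-0.8 79.1]
```

View pics/s7.png

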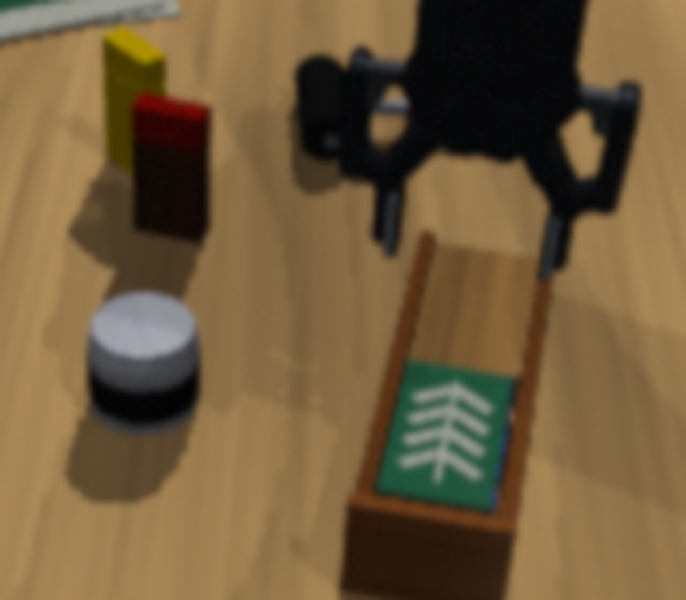

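Green block lies flat in the cradle over the plate (crop (450,430), z≈67, slopes ≈0); lip hidden behind it, others undisturbed. Now the keeper: turn and travel.

Emit:
{"op": "play_rows", "data": {
  "deltas": [6, 0, 0, 0, -0.123, 0, 0, 5, 0, 0, 0, -0.123, 0, 0, 3.8, 0, 0, 0, -0.123, 0, 0, 3.8, 0, 0, 0, -0.123, 0, 0, 3.8, 0, 0, 0, -0.123, 0, 0, 3.8, 0, 0, 0, -0.123, 0, 0, 3.8, 0, 0, 0, -0.123, 0, 0, 3.8, 0, 0, 0, -0.123, 0, 0, 3.8, 0, 0, 0, -0.123, 0, 0, 3.8, 0, 0, 0, -0.123, 0, 0, 3.8, 0, 0, 0, -0.123, 0, 0, 3.8, 0, 0, 0, -0.123, 0, 0, 3.8, 0, -1.5, 1.65, 0, 0, 0, 3.8, 0, -1.5, 1.65, 0, 0, 0, 3.8, 0, -1.5, 1.65, 0, 0, 0, 3.8, 0, -1.5, 1.65, 0, 0, 0, 3.8, 0, -1.5, 1.65, 0, 0, 0, 3.8, 0, -1.5, 1.65, 0, 0, 0, 3.8, 0, -1.5, 1.65, 0, 0, 0, 3.8, 0, -1.5, 1.65, 0, 0, 0]
}}

```text
clock: 23.5
ee_pos: [0.5806, -0.0774, 0.1536]
orientation: [[-0.003, 0.261, 0.965], [0.001, 0.965, -0.261], [-1.0, -0.0, -0.003]]
force: [0.1, 0.1, -1.0]
opening: 0.038
```

Run:
```python
from h import *
plan((658.6,-198.3),130,74.5)
d=ctrl.get_image('top');P=cloud(d)*1000
for n,lo,hi,b in(('red',(172,130,40),(6,255,255),(350,175,382,220)),('yel',(20,120,60),(34,255,255),(380,160,420,205))):
    m=((mask(d,lo,hi,b)>0)&(P[...,2]>85)&(P[...,2]<112)).astype(np.uint8)*255
    print(n,rect(d,m,.1));k=m>0
    if n=='yel': print(P[k][:,0].min(),P[k][:,0].max(),P[k][:,1].min(),P[k][:,1].max())
```

```text
t 23.5 pos [580.6 -77.4 153.6] F [ 0.1  0.1 -1. ] open 38.0 
 turn [ 0.007 -0.003  0.   ] shift_after_turn cm [ 2.36 -9.56 10.75] shift now cm [ 2.34 -9.63 10.69] cradle xy [119.8 -53.6]
red [ 663.5 -199.9   19.9   39.7   74.8]
yel [ 690.6 -276.1   20.5   53.9   41.5]
668.9050255877669 714.0333452174926 -300.9575533252107 -253.53001393653085
```

Emit:
{"op": "play_rows", "data": {
  "deltas": [3.8, 0, -1.4, 1.55, 0, 0, 0, 3.8, 0, -1.4, 1.55, 0, 0, 0, 3.8, 0, -1.4, 1.55, 0, 0, 0, 3.8, 0, -1.4, 1.55, 0, 0, 0, 3.8, 0, -1.3, 1.45, 0, 0, 0, 3.8, 0, -1.1, 1.2, 0, 0, 0, 3.8, 0, -0.8, 0.9, 0, 0, 0, 3.8, 0, -0.4, 0.5, 0, 0, 0, 3.8, 0, 0, 0, 0, 0, 0, 3.8, 0, 0, 0, 0, 0, 0]
}}

```text
clock: 24.38
ee_pos: [0.6551, -0.1917, 0.1541]
orientation: [[-0.002, 0.261, 0.965], [0.001, 0.965, -0.261], [-1.0, 0.0, -0.002]]
force: [0.1, 0.7, -0.2]
opening: 0.0378
```

Run:
```python
from h import *
plan((658.6,-198.3),54,75)
d=ctrl.get_image('side');P=cloud(d)*1000;np.savez('side8.npz',**d)
m=(abs(P[...,0]-658)<35)&(abs(P[...,1]+198)<50)&(P[...,2]>110)&(P[...,2]<300)
print('tip z',np.sort(P[m][:,2])[:25].round())
for lo in range(150,230,8):
    k=m&(P[...,2]>=lo)&(P[...,2]<lo+8)
    if k.sum(): print(lo,k.sum(),P[k].min(0).round(),P[k].max(0).round())
```

```text
t 24.38 pos [ 655.1 -191.7  154.1] F [ 0.1  0.7 -0.2] open 37.8 
 turn [-0.002 -0.002 -0.   ] shift_after_turn cm [10.01 -0.55  0.51] shift now cm [10.01 -0.55  0.53] cradle xy [ 212.6 -153.7]
tip z [170. 170. 171. 171. 171. 171. 171. 172. 172. 172. 172. 172. 172. 173.
 173. 173. 175. 175. 175. 175. 176. 176. 176. 176. 176.]
166 16 [ 639. -212.  170.] [ 670. -164.  173.]
174 33 [ 639. -212.  175.] [ 670. -159.  182.]
182 39 [ 639. -213.  182.] [ 669. -156.  190.]
190 37 [ 639. -212.  190.] [ 673. -157.  197.]
198 40 [ 639. -213.  198.] [ 673. -155.  206.]
206 21 [ 637. -215.  206.] [ 669. -157.  214.]
214 33 [ 632. -231.  215.] [ 675. -150.  222.]
222 24 [ 630. -241.  223.] [ 675. -148.  229.]
```

Emit:
{"op": "play_rows", "data": {
  "deltas": [3.8, 0, -0.55, 0.52, 0, 0, 0, 3.8, 1, 0, 0, 0, 0, 0, 3.8, 2, 0, 0, 0, 0, 0, 3.8, 1.8, 0, 0, 0, 0, 0, 3.8, 1, 0, 0, 0, 0, 0, 3.8, 0, 0, 0, 0, 0, 0, 3.8, 0, 0, 0, 0, 0, 0]
}}

```text
clock: 25.02
ee_pos: [0.6592, -0.1986, 0.0968]
orientation: [[-0.001, 0.261, 0.965], [0.0, 0.965, -0.261], [-1.0, 0.0, -0.001]]
force: [-0.4, -0.3, 1.1]
opening: 0.0378
```

Run:
```python
from h import *
plan((658.6,-198.3),54,75)
```

```text
t 25.02 pos [ 659.2 -198.6   96.8] F [-0.4 -0.3  1.1] open 37.8 
 turn [-0.002 -0.001 -0.   ] shift_after_turn cm [ 4.28  0.02 -0.06] shift now cm [ 4.28  0.02 -0.06] cradle xy [ 217.7 -159.8]
```

Emit:
{"op": "play_rows", "data": {
  "deltas": [3.8, 0.8, 0, 0, 0, 0, 0, 3.8, 1.2, 0, 0, 0, 0, 0, 3.8, 1.2, 0, 0, 0, 0, 0, 3.8, 0.8, 0, 0, 0, 0, 0, 3.8, 0.2, 0, 0, 0, 0, 0, 3.8, 0, 0, 0, 0, 0, 0, 1, 0, 0, 0, 0, 0, 0, 1, 0, 0, 0, 0, 0, 0, 1, 0, 0, 0, 0, 0, 0, 1, 0, 0, 0, 0, 0, 0, 1, 0, 0, 0, 0, 0, 0]
}}

```text
clock: 25.93
ee_pos: [0.6594, -0.1988, 0.0556]
orientation: [[0.001, 0.261, 0.965], [-0.0, 0.965, -0.261], [-1.0, -0.0, 0.001]]
force: [-0.5, -0.2, 2.5]
opening: 0.019
```

Emit:
{"op": "play_rows", "data": {
  "deltas": [1, -0.3, 0, 0, 0, 0, 0, 1, -1, 0, 0, 0, 0, 0, 1, -2, 0, 0, 0, 0, 0, 1, -2.5, 0, 0, 0, 0, 0, 1, -2.5, 0, 0, 0, 0, 0, 1, -2, 0, 0, 0, 0, 0, 1, -1.2, 0, 0, 0, 0, 0, 1, 0, 0, 0, 0, 0, 0]
}}

```text
clock: 26.6
ee_pos: [0.6601, -0.199, 0.1735]
orientation: [[0.004, 0.261, 0.965], [-0.002, 0.965, -0.261], [-1.0, -0.001, 0.005]]
force: [0.5, 0.0, -0.8]
opening: 0.0193
```

Run:
```python
from h import *
plan(c2w(0,0),165,80.3)
d=ctrl.get_image('side');np.savez('side9.npz',**d)
t=ctrl.get_image('top');np.savez('top9.npz',**t)
o=np.zeros((480,800,3),np.uint8)
o[:,:400]=cv2.resize(d['color'][80:224,230:350],(400,480),interpolation=cv2.INTER_CUBIC)
o[:,400:]=cv2.resize(t['color'][130:274,330:450],(400,480),interpolation=cv2.INTER_CUBIC)
cv2.imwrite('pics/s9.png',o[:,:,::-1])
```

```text
t 26.6 pos [ 660.1 -199.   173.5] F [ 0.5  0.  -0.8] open 19.3 
 turn [-0.094  0.005  0.001] shift_after_turn cm [  0.85  16.01 -21.87] shift now cm [  0.73  13.88 -23.29] cradle xy [ 218.7 -160.1]
```

View pics/s9.png

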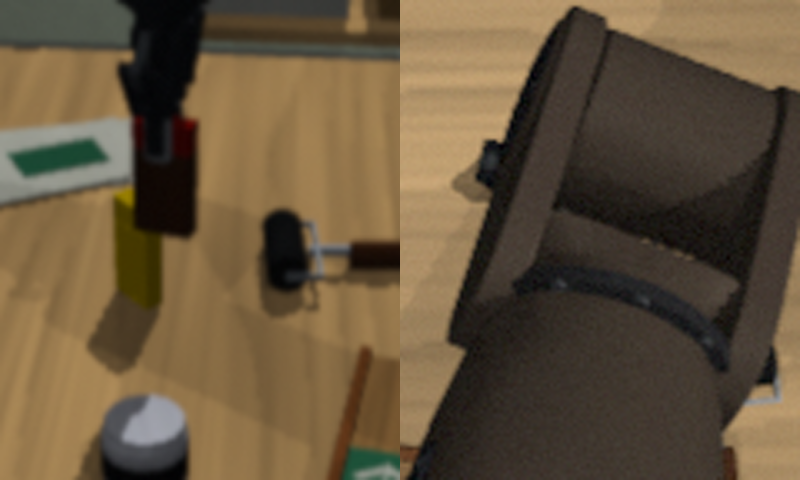

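Keeper is held upright, yellow twin untouched; the finger looks off-centre on the keeper's width. Measuring that offset and tilt from depth.

```bash
cat > kp.py <<'E'
from h import *
import sys
def kp(d):
    s=ctrl.read_state();e=s['ee_pos']*1000;P=cloud(d)*1000;R=s['orientation']
    q=(P-e)@R  # tool coords: x down, y jaws, z across
    m=(abs(q[...,1])<25)&(abs(q[...,2])<45)&(q[...,0]>-60)&(q[...,0]<75)
    for lo in range(-50,75,10):
        k=m&(q[...,0]>=lo)&(q[...,0]<lo+10)
        if k.sum()>3: print('depth',lo,k.sum(),'z',np.percentile(q[k][:,2],[2,98]).round(1),'y',np.percentile(q[k][:,1],[10,50,90]).round(1))
if __name__=='__main__': kp(load('side9'))
E
python3 kp.py
```

```text
depth -50 85 z [-24.9  22.2] y [-5.9 11.  22.6]
depth -40 71 z [-24.9  22.2] y [ 5.4 11.4 22. ]
depth -30 58 z [-24.9  21.8] y [-0.3 11.5 21. ]
depth -20 56 z [-24.8  22.8] y [ 3.7  9.9 13.8]
depth -10 63 z [-24.9  23.2] y [ 6.8 10.3 12.1]
depth 0 64 z [-24.5  23.4] y [ 7.7 10.1 12.5]
depth 10 63 z [-24.6  23. ] y [ 6.8 10.1 12.8]
depth 20 62 z [-25.4  23.6] y [ 6.7  9.7 12.1]
depth 30 57 z [-25.   23.9] y [ 6.9 10.8 12.1]
depth 40 60 z [-25.  24.] y [ 6.6 10.1 12.3]
depth 50 18 z [-23.5  23.3] y [ 7.7  9.4 11.8]
```

Keeper is centred in the grip and vertical. Moving above the slot.

Emit:
{"op": "play_rows", "data": {
  "deltas": [1, 0, 0, 0, -0.094, 0, 0, 1, 0, 0.7, -0.9, 0, 0, 0, 1, 0, 1.2, -1.6, 0, 0, 0, 1, 0, 1.25, -1.7, 0, 0, 0, 1, 0, 1.25, -1.7, 0, 0, 0, 1, 0, 1.25, -1.7, 0, 0, 0, 1, 0, 1.25, -1.7, 0, 0, 0, 1, 0, 1.25, -1.7, 0, 0, 0, 1, 0, 1.25, -1.7, 0, 0, 0, 1, 0, 1.25, -1.7, 0, 0, 0, 1, 0, 1.25, -1.7, 0, 0, 0, 1, 0, 1.2, -1.7, 0, 0, 0, 1, 0, 1.2, -1.7, 0, 0, 0, 1, 0, 0.9, -1.2, 0, 0, 0, 1, 0, 0.6, -0.8, 0, 0, 0, 1, 0, 0, 0, 0, 0, 0, 1, 0, 0, 0, 0, 0, 0]
}}

```text
clock: 28.12
ee_pos: [0.4743, -0.0067, 0.1699]
orientation: [[0.0, 0.168, 0.986], [-0.0, 0.986, -0.168], [-1.0, -0.0, 0.0]]
force: [0.4, -0.2, -0.6]
opening: 0.019
```

Run:
```python
from h import *
plan(c2w(0,0),130,80.3)
```

```text
t 28.12 pos [474.3  -6.7 169.9] F [ 0.4 -0.2 -0.6] open 19.0 
 turn [0. 0. 0.] shift_after_turn cm [ 3.99  0.18 -0.32] shift now cm [ 3.99  0.18 -0.32] cradle xy [ 3.2 -1.8]
```

Emit:
{"op": "play_rows", "data": {
  "deltas": [1, 0.5, 0.18, -0.32, 0, 0, 0, 1, 1.5, 0.02, 0, 0, 0, 0, 1, 1.5, 0, 0, 0, 0, 0, 1, 1.2, 0, 0, 0, 0, 0, 1, 0, 0, 0, 0, 0, 0, 1, 0, 0, 0, 0, 0, 0]
}}

```text
clock: 28.62
ee_pos: [0.4713, -0.0045, 0.1225]
orientation: [[-0.001, 0.17, 0.986], [0.0, 0.986, -0.17], [-1.0, -0.0, -0.001]]
force: [-1.1, -0.2, -0.9]
opening: 0.0191
```

Run:
```python
from h import *
from kp import kp
plan(c2w(0,0.3),72,80.3)
d=ctrl.get_image('side');kp(d)
```

```text
t 28.62 pos [471.3  -4.5 122.5] F [-1.1 -0.2 -0.9] open 19.1 
 turn [-0.001 -0.001  0.   ] shift_after_turn cm [5.05 0.05 0.02] shift now cm [5.05 0.05 0.03] cradle xy [-0.2 -0.2]
depth -50 83 z [-25.7  23.1] y [-5.7  8.  22.7]
depth -40 74 z [-25.2  22.1] y [ 9.4 12.3 23.1]
depth -30 73 z [-24.9  21.7] y [ 8.8 11.3 23.2]
depth -20 58 z [-25.6  23. ] y [ 8.9 10.5 15.8]
depth -10 73 z [-25.8  21.8] y [ 8.5 10.5 12. ]
depth 0 70 z [-24.6  22.3] y [ 8.3 10.3 11.9]
depth 10 73 z [-25.7  22.6] y [ 8.6 10.7 12.1]
depth 20 64 z [-24.4  20.8] y [ 8.7 10.3 11.7]
depth 30 75 z [-25.5  23. ] y [ 8.5 10.2 11.8]
depth 40 67 z [-25.   21.9] y [ 8.4 10.3 11.8]
depth 50 40 z [-23.6  21.2] y [ 8.6  9.9 11.6]
```

Emit:
{"op": "play_rows", "data": {
  "deltas": [1, 0.8, 0.04, 0.02, 0, 0, 0, 1, 0.8, 0, 0, 0, 0, 0, 1, 0.6, 0, 0, 0, 0, 0, 1, 0.4, 0, 0, 0, 0, 0, 1, 0.3, 0, 0, 0, 0, 0, 1, 0.2, 0, 0, 0, 0, 0, 1, 0.2, 0, 0, 0, 0, 0, 1, 0, 0, 0, 0, 0, 0]
}}

```text
clock: 29.33
ee_pos: [0.4714, -0.0038, 0.0898]
orientation: [[-0.0, 0.169, 0.986], [-0.0, 0.986, -0.169], [-1.0, -0.0, -0.0]]
force: [0.5, -0.1, -1.4]
opening: 0.019
```

Emit:
{"op": "play_rows", "data": {
  "deltas": [1, 0.2, 0, 0, 0, 0, 0, 1, 0.2, 0, 0, 0, 0, 0, 1, 0.2, 0, 0, 0, 0, 0, 1, 0, 0, 0, 0, 0, 0]
}}

```text
clock: 29.67
ee_pos: [0.4713, -0.0038, 0.0838]
orientation: [[-0.0, 0.169, 0.986], [-0.0, 0.986, -0.169], [-1.0, -0.0, -0.0]]
force: [-0.9, -0.4, -1.0]
opening: 0.0187
```

In the slot, no contact. Continue to the floor.

Emit:
{"op": "play_rows", "data": {
  "deltas": [1, 0.4, 0, 0, 0, 0, 0, 1, 0.4, 0, 0, 0, 0, 0, 1, 0.3, 0, 0, 0, 0, 0, 1, 0.3, 0, 0, 0, 0, 0, 1, 0.2, 0, 0, 0, 0, 0, 1, 0.15, 0, 0, 0, 0, 0, 1, 0, 0, 0, 0, 0, 0]
}}

```text
clock: 30.25
ee_pos: [0.4713, -0.0038, 0.0663]
orientation: [[-0.0, 0.169, 0.986], [-0.0, 0.986, -0.169], [-1.0, -0.0, -0.0]]
force: [-0.3, -0.2, -2.1]
opening: 0.0194
```

Emit:
{"op": "play_rows", "data": {
  "deltas": [1, 0.1, 0, 0, 0, 0, 0, 1, 0.1, 0, 0, 0, 0, 0, 1, 0, 0, 0, 0, 0, 0]
}}

```text
clock: 30.5
ee_pos: [0.4714, -0.0038, 0.0645]
orientation: [[0.0, 0.169, 0.986], [-0.0, 0.986, -0.169], [-1.0, -0.0, 0.0]]
force: [0.5, 0.5, -0.4]
opening: 0.0191
```

Emit:
{"op": "play_rows", "data": {
  "deltas": [1, 0.1, 0, 0, 0, 0, 0, 1, 0, 0, 0, 0, 0, 0]
}}

```text
clock: 30.67
ee_pos: [0.4715, -0.0038, 0.0636]
orientation: [[0.0, 0.169, 0.986], [-0.0, 0.986, -0.169], [-1.0, -0.0, 0.0]]
force: [0.3, -0.0, -1.2]
opening: 0.019
```

Emit:
{"op": "play_rows", "data": {
  "deltas": [1, 0.1, 0, 0, 0, 0, 0, 1, 0, 0, 0, 0, 0, 0]
}}

```text
clock: 30.83
ee_pos: [0.4716, -0.0038, 0.0635]
orientation: [[0.001, 0.169, 0.986], [-0.0, 0.986, -0.169], [-1.0, -0.0, 0.001]]
force: [-3.6, 0.6, 14.9]
opening: 0.019
```

Emit:
{"op": "play_rows", "data": {
  "deltas": [1, 0.05, 0, 0, 0, 0, 0, 1, 0, 0, 0, 0, 0, 0]
}}

```text
clock: 31.0
ee_pos: [0.4716, -0.0038, 0.0634]
orientation: [[0.001, 0.169, 0.986], [-0.0, 0.986, -0.169], [-1.0, -0.0, 0.001]]
force: [-5.0, 0.3, 22.4]
opening: 0.0191
```

Seated at 63.4, exactly as predicted. Relax, open, rise.

Emit:
{"op": "play_rows", "data": {
  "deltas": [1, -0.14, 0, 0, 0, 0, 0, 2.4, 0, 0, 0, 0, 0, 0, 3.2, 0, 0, 0, 0, 0, 0, 3.4, 0, 0, 0, 0, 0, 0, 3.4, 0, 0, 0, 0, 0, 0, 3.4, -0.5, 0, 0, 0, 0, 0, 3.4, -1, 0, 0, 0, 0, 0, 3.4, -2, 0, 0, 0, 0, 0, 3.4, -3, 0, 0, 0, 0, 0, 3.4, -3, 0, 0, 0, 0, 0, 3.4, -3, 0, 0, 0, 0, 0, 3.4, 0, -2, 0, 0, 0, 0, 3.4, 0, -3, 0, 0, 0, 0, 3.4, 0, -3, 0, 0, 0, 0, 3.4, 0, -3, 0, 0, 0, 0, 3.4, 0, -3, 0, 0, 0, 0, 3.4, 0, -3, 0, 0, 0, 0, 3.4, 0, -2, 0, 0, 0, 0, 3.4, 0, 0, 0, 0, 0, 0, 3.4, 0, 0, 0, 0, 0, 0]
}}

```text
clock: 32.67
ee_pos: [0.439, -0.1917, 0.1886]
orientation: [[-0.0, 0.171, 0.985], [0.0, 0.985, -0.171], [-1.0, 0.0, -0.0]]
force: [-0.2, 0.3, -0.2]
opening: 0.0339
```

```bash
python3 chk2.py
python3 - <<'E'
from h import *
d=load('side7');t=load('top7');t0=load('top0')
P=cloud(t)*1000;c=(P[...,:2]-O)@C
m=(mask(t,(172,130,40),(6,255,255),(240,220,360,310))>0)&(P[...,2]>85)&(P[...,2]<125);
print('red n',m.sum());q=c[m]
if m.sum()>20: print('keeper',q.min(0).round(1),q.max(0).round(1),np.median(P[m][:,2]).round(1))
P=cloud(d)*1000;c=(P[...,:2]-O)@C
m=(mask(d,(172,150,50),(6,255,255))>0)&(abs(c[...,0])<45)&(abs(c[...,1])<30)
print('side keeper',m.sum(),np.percentile(c[m],[2,98],axis=0).round(1),np.percentile(P[m][:,2],[2,98]).round(1))
for n,b,lo,hi,z in(('jar',(115,250,165,290),(5,150,100),(18,255,255),.095),('yel',(110,170,175,215),(20,100,60),(34,255,255),.028)):
    print(n,rect(t0,mask(t0,lo,hi,b),z),rect(t,mask(t,lo,hi,b),z))
df=cv2.absdiff(t['color'],t0['color']).max(-1)
for n,(x0,y0,x1,y1) in dict(tin=(275,180,312,217),brayer=(400,225,450,300),purple=(205,125,260,168)).items(): print(n,(df[y0:y1,x0:x1]>40).mean().round(3))
o=np.zeros((540,800,3),np.uint8)
o[:,:400]=cv2.resize(d['color'][120:282,270:390],(400,540),interpolation=cv2.INTER_CUBIC)
o[:480,400:]=cv2.resize(t['color'][200:320,210:310],(400,480),interpolation=cv2.INTER_CUBIC)
cv2.imwrite('pics/s10.png',o[:,:,::-1])
E
```

```text
t 32.67 pos [ 439.  -191.7  188.6] F [-0.2  0.3 -0.2] open 33.9 
 turn [ 1.568 -0.     0.   ] shift_after_turn cm [ 15.98   0.05 -27.01] shift now cm [ 1.598e+01  2.701e+01 -2.000e-02] cradle xy [  -0.5 -190.1]
top 795 x' [-29.   30.1] y' [ 25.1 133.7] z [64.3 68.  71.2]
 slopes [-1.6000e-02  5.0000e-03  6.7769e+01]
side 543 x' [-29.8  28.6] y' [ 26.8 136.5] z [65.1 67.2 69. ]
 slopes [6.0000e-03 1.0000e-03 6.7071e+01]
red n 177
keeper [-25.4  -9.4] [24.6  9.2] 108.1
side keeper 87 [[-24.   -2.7]
 [ 22.2  11.7]] [100.7 108.9]
jar [488.  356.7  54.1  55.8  26.1] [503.2 370.3  16.   46.6  42.6]
yel [681.8 364.4 134.1  64.3  81. ] [681.7 364.2 133.1  63.4  80.7]
tin 0.0
brayer 0.081
purple 0.0
```

View pics/s10.png

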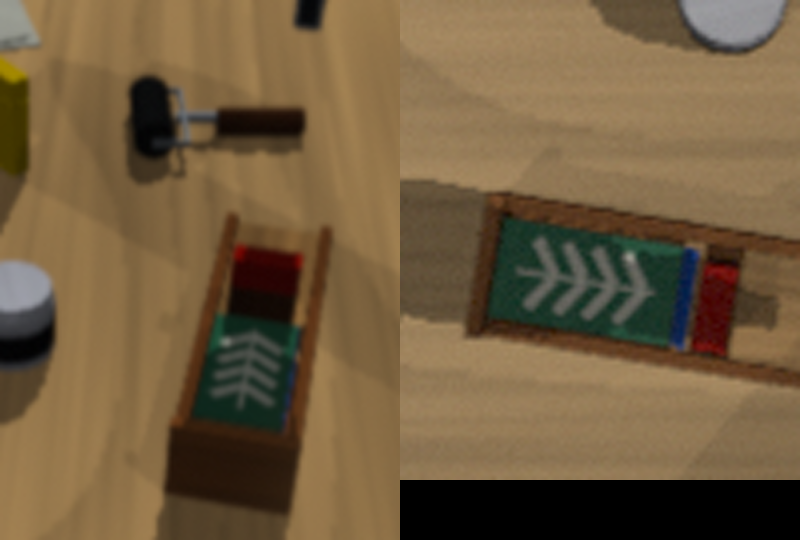

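Final view: green block between stop and blue lip, red keeper standing in the slot, brayer and tin in place. One check on the jar (mask changed, probably the arm's shadow) and on the lip.

Run:
```python
from h import *
for n in('top0','top7'):
    t=load(n);P=cloud(t)*1000
    m=(P[...,2]>88)&(P[...,2]<105)&(abs(P[...,0]-490)<70)&(abs(P[...,1]-355)<70);print(n,'jar',m.sum(),P[m].mean(0).round(1))
    k=(P[...,2]>8)&(P[...,2]<50)&(abs(P[...,0]-540)<90)&(abs(P[...,1]+335)<60)&(np.indices(m.shape)[1]>395)&(np.indices(m.shape)[0]<305);print(' brayer',k.sum(),P[k].mean(0).round(1))
t=load('top7');P=cloud(t)*1000;c=(P[...,:2]-O)@C
m=(mask(t,(100,120,20),(125,255,255),(270,240,330,310))>0)&(P[...,2]>54)&(P[...,2]<70);print('lip',m.sum(),np.percentile(c[m],[5,50,95],axis=0).round(1),np.median(P[m][:,2]))
```

```text
top0 jar 454 [487.1 357.2  94.8]
 brayer 981 [ 533.5 -338.8   31.8]
top7 jar 455 [487.  357.   94.5]
 brayer 981 [ 533.6 -338.5   31.8]
lip 29 [[-25.   15.8]
 [  3.   17. ]
 [ 24.3  18.4]] 60.550270833862825
```

Lip at y' 15.8–18.4 (ideal 15.5–18.5); bystanders unmoved. Handing in.

```bash
python3 -c "
from workcell import ctrl
print(ctrl.hand_in())"
```

```text
the job is handed in; nothing more can be done
None
```

The job is done and handed in at about 33 s, and my last checks found everything in place. No verdict came back.

**What I did**
- **Separator:** I pushed it by its lip until it met the end stop at 17 N. Afterwards the lip lay at y 15.8–18.4 in the cradle; home is 15.5–18.5.
- **Green block:** I lowered it onto the separator until it touched, then released it. It is flat, with its top at about 68 mm. It is centred across to within 1 mm. Along the cradle it sits at y ≈ 79.4–81.6, depending on the camera, against the nest centre of 81.
- **Keeper:** It stands on the slot floor, upright and centred, with its top at 108 mm.
- **Bystanders:** The jar and roller positions agree to 0.3 mm before and after, and the ink tin's part of the picture is unchanged. The yellow and purple look-alikes looked untouched.

**What failed or disagreed**
- **First push:** It went over the lip and moved nothing. The fingertips stood about 15 mm behind the reported TCP when shut and about 23 mm behind at 70 mm opening, not 8 mm ahead as stated. I corrected this from the depth images and a light touch on the table.
- **Refused move:** One call was rejected because I miscounted its numbers, and nothing moved.
- **Jar check:** A colour check suggested the jar had moved, but depth showed it had not. The likely cause is the arm's shadow.

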